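# Pour the leftover capacitors back into their clasp-lid box

## Robot

A 7-joint arm with a two-finger parallel gripper is mounted at the origin on the work surface. World frame = base frame: x ahead of the robot, y to its left, z up, the work surface at z = 0. Lengths are in m, angles in rad, forces in N, time in s.
With the tool pointing down it reaches from about 0.425 to 0.925 m from the base axis. Payload 6.8 kg.
Tool frame: the origin (TCP) lies between the finger pads; the fingertips stand r.tcp_to_tips ahead of it and the grasp point (between the pads) lies 3 mm ahead of it (r.tcp_to_tips is the distance from the TCP to the fingertips, in m); z points along the fingers, y is the line along which they close (so a half turn about z gives the same grasp; the last joint's range is limited). The gripper opens to 85 mm and grips with 20 to 120 N. Pads are 22 mm wide; open, the fingers measure 114 mm over their backs; the gripper's body (76 mm by 85 mm) begins 54 mm behind the grasp point. The pads swing forward as they close: fully open they stand 13 mm farther back than shut.
Start: joints at [-1.242, 0.477, 0.022, 1.555, -0.011, 1.109, -0.083], TCP at [0.286, 0.612, 0.222] pointing down, gripper open.
Joint ranges: [-2.96, 2.96], [-0.34, 2.1], [-1.41, 1.46], [0.24, 2.44], [-1.37, 4.51], [0.17, 1.92], [-2.96, 2.96]. Speed limits (rad/s): [2.39, 2.39, 3.14, 3.14, 3.14, 3.14, 3.14].

## Interface

Orientations are given as a rotation vector (axis times angle).
In Python, from bench import r gives the robot as it stands. The module is installed in compiled form; this text tells all that it offers.
- The arm moves only by the tool step_arm, never from a script. Its argument "moves" is a list of rows, each an object of numbers: "rx", "ry", "rz": the turn, a rotation vector about the tool's x, y, z in degrees; "dx", "dy", "dz": the shift along the tool's x, y, z in mm; "gripper": the opening, from -1 (shut) to 1 (fully open). In form: [{"rx": .., "ry": .., "rz": .., "dx": .., "dy": .., "dz": .., "gripper": ..}, ...]. A call has 1 to 20 rows; each row shifts and turns the commanded pose from where the row before left it, along the tool's axes as they then stand; what a row does not reach is not made up. A row lasts 1/8 s, in which the tool goes at most 62.5 mm and 10.7 degrees, less where a joint would pass 70% of its speed; a pose out of reach is approached as far as the arm can. A call is refused whole if a number of a shift passes 62.5 or a number of a turn 10.7, either way. A call with a gripper value outside its range is refused whole. The fingers move at their own pace and stop on an object; "grip_force" is the grip in N (left out, the last holds). Time passes only in rows, so rows that do not move let the fingers close. It gives the time, the measured TCP pose, the force, the opening and the grip force at its end, in the units of the state.
- r.get_obs(): the state, without advancing time (a new reading comes with each control period).
- r.grab_frame(name): name is "side" or "top" or "wrist"; returns the picture (480x640x3 uint8, blue, green, red); there is no depth.
- r.camera_info(name): a dict with "mtx" (3x3 intrinsics, pixels), "rvec" (rotation vector, rad) and "tvec" (3), from world to camera coordinates, as OpenCV has them. Camera axes: x right, y down, z forward; pixel columns grow to the right and rows downward; lengths in m; the calibration is good to about 2 mm. A picture is of the moment at which its call begins: read the wrist's pose just before it. camera_info takes no time and is no camera call; for the wrist camera it gives the pose at the moment of the call.
- r.hand_in(): hands the job in; it is judged then, once.
The state is a dict: "clock": time; "joints": joint angles; "qvel": joint speeds; "tau": joint torques, N m; "tcp_pos": TCP position; "orientation": TCP orientation; "contact_force": force on the tool from outside, world axes, zero at the start; "moment": the same for the moment, N m; "grip_width": finger opening in m; "gripper_force": force on a finger pad.
Only numpy, scipy, OpenCV 4.12 (cv2) and the standard library are available. Lean on these libraries where they do the work, as an engineer would, in place of code of your own. Each camera call takes 0.05 s, during which the arm holds its last target. There are 200 camera calls.

## Task

Take the yellow cup out of its inclined rack, pour all eight capacitors from it into the open grey box, and put the empty cup back in the rack as it stood. Close the box's lid and press it down until the clasp snaps over it, so that it stays fully shut. Leave the multimeter, the solder reel and the screwdriver where they are.

Things in the scene. Friction and masses are not known exactly. Their poses are not given: they have to be found in the camera images.
- rack: inclined cup rack of blue sheet steel, fixed; base plate 120 x 110 mm. Origin: on the bench under its base; z up, x the level way the cup leans. Foot ledge and back plate (80 mm tall, 74 wide) lean 30 degrees from vertical towards its +x; two cheeks, 68 mm apart inside, 20 mm high along the cup, flank the cup's foot. Open at its top and -x side: the cup slides out along its axis
- rack_seat (a point): where the centre of the cup's underside rests on the rack's ledge: (-30, 0, 25) mm in the rack's frame. A cup put back stands on the ledge and leans on the back plate, its axis 30 degrees from vertical towards the rack's +x
- cup: yellow plastic cup, straight and round, 62 mm outer diameter, 100 mm tall, wall 2.5 mm, about 70 g, no handle. Origin: centre of its underside; z along its axis to the mouth. It holds the eight capacitors and leans 30 degrees in the rack. All slide out only when its axis is some 120 to 130 degrees from upright: grip it about square to its axis, tool tilted
- cup_rim (a point): centre of the cup's mouth, 100 mm from its underside
- box: grey component box fixed to the bench, 150 mm (x) by 170 mm (y), 75 mm high, walls and floor 3 mm, open on top while its lid is up. Origin: centre of its underside; z up; its front, with the clasp, faces its -x; the lid is hinged along its +x rim
- lid (a joint): angle of the box's blue lid (152 x 170 x 6 mm): 0 = flat shut on the box, grows as it opens, pi/2 = upright, stop at 1.95. The stiff hinge keeps it wherever it is left. Coming down it meets the clasp at about 0.1 rad and stops there; pressed harder on its front part (about 9 to 12 N) it pushes past and the clasp snaps over its edge and keeps it at 0
- lid_hinge (a point): point on the lid's hinge line, middle of its width, at the lid's lower face: (75, 0, 75.5) mm in the box's frame
- lid_edge (a point): middle of the lid's free front edge, on its upper (outer) face, 152 mm from the hinge; that face looks to the box's +x when the lid is upright and up when shut
- clasp (a joint): angle of the steel spring clasp, 50 mm wide, in the middle of the box's front: 0 = at rest, grows as its top is pushed outward, springs back by itself. Its lip reaches 5 mm over the shut lid's front edge; its tab ends 110 mm above the bench and 15 mm in front of the box's front face
- cap0: one of eight like capacitors: blue-sleeved can with silvery top, 18 mm diameter, 25 mm long, 11 g. Origin: centre of one end face, z along the can; the eight start in the cup
- cap1: one of eight like capacitors: blue-sleeved can with silvery top, 18 mm diameter, 25 mm long, 11 g. Origin: centre of one end face, z along the can; the eight start in the cup
- cap2: one of eight like capacitors: blue-sleeved can with silvery top, 18 mm diameter, 25 mm long, 11 g. Origin: centre of one end face, z along the can; the eight start in the cup
- cap3: one of eight like capacitors: blue-sleeved can with silvery top, 18 mm diameter, 25 mm long, 11 g. Origin: centre of one end face, z along the can; the eight start in the cup
- cap4: one of eight like capacitors: blue-sleeved can with silvery top, 18 mm diameter, 25 mm long, 11 g. Origin: centre of one end face, z along the can; the eight start in the cup
- cap5: one of eight like capacitors: blue-sleeved can with silvery top, 18 mm diameter, 25 mm long, 11 g. Origin: centre of one end face, z along the can; the eight start in the cup
- cap6: one of eight like capacitors: blue-sleeved can with silvery top, 18 mm diameter, 25 mm long, 11 g. Origin: centre of one end face, z along the can; the eight start in the cup
- cap7: one of eight like capacitors: blue-sleeved can with silvery top, 18 mm diameter, 25 mm long, 11 g. Origin: centre of one end face, z along the can; the eight start in the cup
- meter: bystander: yellow and black hand multimeter lying flat, 165 x 80 x 34 mm. Origin: centre of its underside, x along it
- reel: bystander: solder reel standing on its flange, 60 mm diameter, 46 mm tall. Origin: centre of its underside
- driver: bystander: screwdriver lying on the bench, about 170 mm long. Origin: underside of its middle, x along it
Not all that is in view belongs to the job. Leave any purple or turquoise look-alike of the cup alone.

How it is judged:
By the outcome, as a careful person would: the job done as asked, in the order asked, and still so for the second after the job is handed in, with the robot touching nothing.
It also fails if it takes over 72 s, if anything falls off the work surface, if the arm or the gripper's body presses on something with over 40 N, if the wrist force passes 120 N, or if a joint passes its speed limit or range.

## Working session

There is one attempt and no reset: what is moved stays moved. The work goes in short steps, Python scripts to look and compute and a tool call to move; the robot and the scene stay as the last step left them, time stands still between calls to the robot, and variables do not carry over. Pictures are saved under pics/ and viewed, at most 10 in all, crops included, and the job is handed in when it is done.

Besides the shell and the picture viewer there is one more tool, called after "Emit:" as a command line: name --argument value ..., lists and objects as JSON in quotes. step_arm: Moves the arm, as the interface text tells. Its arguments: {"type":"object","properties":{"moves":{"type":"array","items":{"type":"object","properties":{"rx":{"type":"number"},"ry":{"type":"number"},"rz":{"type":"number"},"dx":{"type":"number"},"dy":{"type":"number"},"dz":{"type":"number"},"gripper":{"type":"number"}}}},"grip_force":{"type":"number"}},"required":["moves"]}

```bash
mkdir -p pics; python3 - <<'E'
from bench import r
import cv2
print(r.get_obs()); print(r.tcp_to_tips)
for n in("side","top"):
    cv2.imwrite(f"pics/{n}0.png",r.grab_frame(n)); print(n,r.camera_info(n))
E
```

```text
{'clock': 0.0, 'joints': array([-1.24205358,  0.47780659,  0.02236712,  1.55647665, -0.0115424 ,
        1.10928394, -0.08311377]), 'qvel': array([-9.73301821e-04,  7.54433331e-05,  1.81721067e-03,  6.84598544e-04,
       -3.35219438e-04,  1.02780770e-03, -2.98732379e-03]), 'tau': array([ 2.28921863e-04, -5.96467638e+01,  1.60826314e+00, -2.81201041e+01,
        1.25361403e-02,  9.51319991e-03,  5.42172268e-05]), 'tcp_pos': array([0.28533702, 0.61104141, 0.22061126]), 'orientation': array([-6.80739538e-01, -3.06665469e+00,  2.86419288e-03]), 'contact_force': array([-0.22918409, -0.4089133 , -0.27025559]), 'moment': array([-0.05039039, -0.02054957,  0.02557133]), 'gripper_force': 0.0, 'grip_width': 0.08534252527107603}
0.022
side {'mtx': array([[536.26522231,   0.        , 311.25385925],
       [  0.        , 536.26522231, 232.04737643],
       [  0.        ,   0.        ,   1.        ]]), 'rvec': array([ 2.1630686 , -0.30908585,  0.18863406]), 'tvec': array([-0.52241606,  0.21901117,  0.8896198 ])}
top {'mtx': array([[498.49727195,   0.        , 322.29918313],
       [  0.        , 498.49727195, 237.75444465],
       [  0.        ,   0.        ,   1.        ]]), 'rvec': array([ 2.12147092, -2.15890883,  0.16758536]), 'tvec': array([0.11791642, 0.54354429, 0.92755208])}
```

View pics/top0.png

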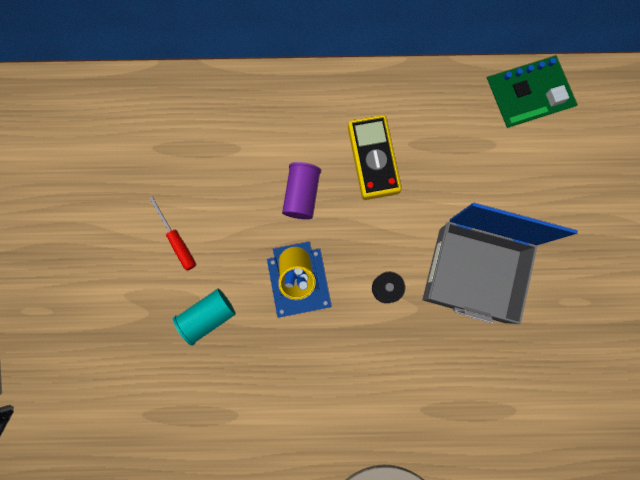

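View pics/side0.png

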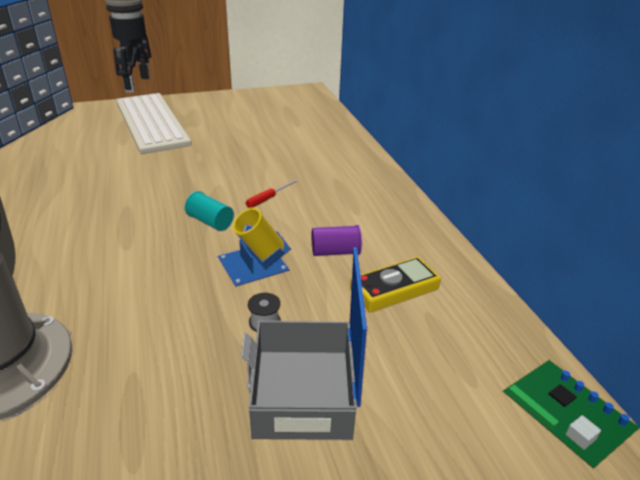

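The top view shows the yellow cup in the blue rack at (297,275), with its mouth leaning toward the robot and the caps visible inside. The purple cup at (301,190) and the turquoise cup at (204,317) are look-alikes lying down. Only the yellow one stands in the rack with the caps. The box is at (480,275), with its lid up on the far side and its clasp on the near or left side. I'll enlarge both to confirm.

```bash
python3 - <<'E'
import cv2,numpy as np
t=cv2.imread("pics/top0.png");s=cv2.imread("pics/side0.png")
c=lambda im,x,y,w,h:cv2.resize(im[y:y+h,x:x+w],(400,300),interpolation=cv2.INTER_CUBIC)
o=np.vstack([np.hstack([c(t,240,225,120,90),c(t,415,195,176,132)]),np.hstack([c(s,205,190,120,90),c(s,225,245,260,195)])])
cv2.imwrite("pics/crop.png",o)
E
```

```text
(no output)
```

View pics/crop.png

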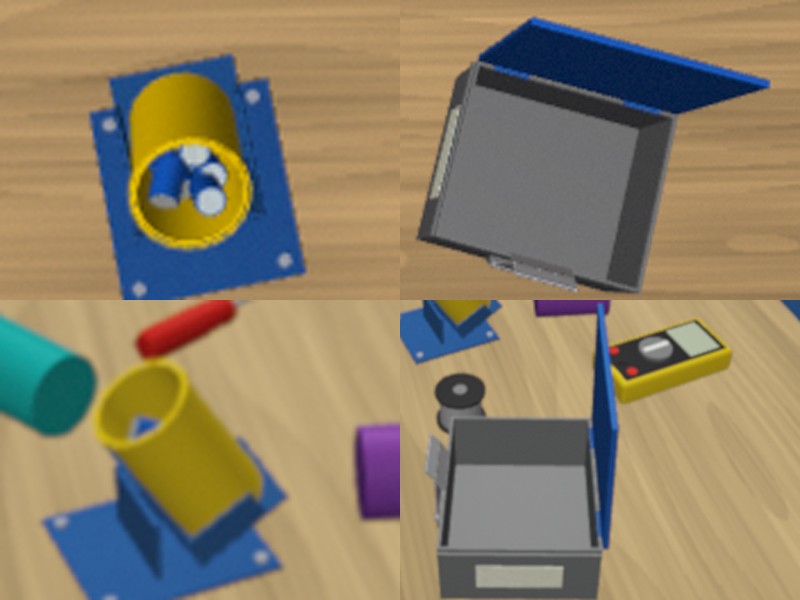

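```bash
cat > h.py <<'E'
import cv2,numpy as np
from bench import r
def cam(n):
    c=r.camera_info(n);R=cv2.Rodrigues(c["rvec"])[0];return c["mtx"],R,c["tvec"]
def ray(n,p):
    K,R,t=cam(n);d=R.T@np.linalg.inv(K)@[p[0],p[1],1.];return -R.T@t,d/np.linalg.norm(d)
def onz(n,p,z):
    o,d=ray(n,p);return o+d*(z-o[2])/d[2]
def tri(p,q,a="top",b="side"):
    o,d=ray(a,p);u,e=ray(b,q);s=np.linalg.lstsq(np.c_[d,-e],u-o,rcond=None)[0]
    A,B=o+d*s[0],u+e*s[1];return (A+B)/2,np.linalg.norm(A-B)
def proj(n,X):
    K,R,t=cam(n);return cv2.projectPoints(np.array(X,float).reshape(-1,3),R,t,K,None)[0].reshape(-1,2)
E
python3 - <<'E'
from h import *
np.set_printoptions(precision=4,suppress=True)
s=np.array([onz("top",p,.004) for p in[(273,262.5),(315.6,253.8),(325.5,303),(281.7,311.7)]])
print(s,s.mean(0),[np.linalg.norm(s[i]-s[i-1]) for i in range(4)])
v=s[2]+s[3]-s[0]-s[1];print("rack yaw",np.degrees(np.arctan2(v[1],v[0])))
C=lambda x,y:((x-400)*.44+415,y*.44+195)
b=np.array([onz("top",C(*p),.075) for p in[(474,64),(675,115),(640,292),(437,238)]])
print(b,b.mean(0),[np.linalg.norm(b[i]-b[i-1]) for i in range(4)])
v=b[0]+b[1]-b[2]-b[3];print("box yaw",np.degrees(np.arctan2(v[1],v[0])))
print("rim",tri((297.3,282.9),(247.6,220.6)))
print("lid edge",tri(C(533,18),(355,248)),tri(C(770,85),(366,329)))
print("reel",onz("top",(388,287),.046),"meter",onz("top",(374,157),.034))
for n in("top","side"): print(cam(n)[1].T@-cam(n)[2])
E
```

```text
[[0.503  0.2082 0.004 ]
 [0.5191 0.1224 0.004 ]
 [0.4205 0.1043 0.004 ]
 [0.4049 0.1912 0.004 ]] [0.4619 0.1565 0.004 ] [np.float64(0.09955027481499704), np.float64(0.08733617722144746), np.float64(0.1002792789022044), np.float64(0.08833650505796556)]
rack yaw -169.8710419005564
[[ 0.5642 -0.1285  0.075 ]
 [ 0.5185 -0.2919  0.075 ]
 [ 0.3753 -0.2516  0.075 ]
 [ 0.4213 -0.0904  0.075 ]] [ 0.4698 -0.1906  0.075 ] [np.float64(0.14789595101048678), np.float64(0.16957054593502502), np.float64(0.14877077322523097), np.float64(0.16759378014243287)]
box yaw -15.314545917174756
rim (array([0.4565, 0.1544, 0.1069]), np.float64(0.004223369891643224))
lid edge (array([ 0.569 , -0.1335,  0.2236]), np.float64(3.65301433022476e-05)) (array([ 0.5203, -0.2954,  0.2243]), np.float64(0.00383902962905852))
reel [ 0.4476 -0.0154  0.046 ] meter [0.7097 0.0014 0.034 ]
[0.3947 0.1099 1.0009]
[ 0.3114 -0.7265  0.6982]
```

```bash
python3 - <<'E'
from h import *
np.set_printoptions(precision=3,suppress=True)
y=np.radians(-169.9);X=np.array([np.cos(y),np.sin(y),0]);a=.5*X+[0,0,.866];Y=np.array([-X[1],X[0],0]);Z=np.cross(a,Y)
seat=np.array([.462,.1565,.025])-.03*X
print("seat",seat,"rim",seat+.1*a)
for n in("top","side"):
  im=cv2.imread(f"pics/{n}0.png");hsv=cv2.cvtColor(im,cv2.COLOR_BGR2HSV)
  m=cv2.inRange(hsv,(22,140,60),(32,255,255));k,l,st,ce=cv2.connectedComponentsWithStats(m)
  print(n,[list(s) for s in st[1:] if s[4]>100])
  th=np.linspace(0,2*np.pi,60)[:,None]
  P=np.vstack([proj(n,seat+.1*a+.031*(np.cos(th)*Y+np.sin(th)*Z)),proj(n,seat+.031*(np.cos(th)*Y+np.sin(th)*Z))])
  print("pred bbox",P.min(0),P.max(0),"rim bbox",P[:60].min(0),P[:60].max(0))
E
```

```text
seat [0.492 0.162 0.025] rim [0.442 0.153 0.112]
top [[np.int32(348), np.int32(115), np.int32(54), np.int32(85), np.int32(1052)], [np.int32(279), np.int32(247), np.int32(37), np.int32(52), np.int32(1129)]]
pred bbox [279.788 252.145] [315.543 305.041] rim bbox [280.679 273.622] [315.543 305.041]
side [[np.int32(233), np.int32(207), np.int32(50), np.int32(53), np.int32(1410)], [np.int32(363), np.int32(257), np.int32(78), np.int32(55), np.int32(1217)]]
pred bbox [225.951 207.8  ] [277.336 261.341] rim bbox [225.951 207.8  ] [253.155 232.929]
```

```bash
cat >> h.py <<'E'
from scipy.spatial.transform import Rotation as Ro
np.set_printoptions(precision=4,suppress=True)
def pose():
    o=r.get_obs();return np.array(o["tcp_pos"]),Ro.from_rotvec(o["orientation"])
def frame(z,y):
    z=np.array(z,float);z/=np.linalg.norm(z);y=np.array(y,float);y-=z*(y@z);y/=np.linalg.norm(y)
    return Ro.from_matrix(np.c_[np.cross(y,z),y,z])
def plan(p1,R1,N,start=None):
    p0,R0=start or pose();w=(R0.inv()*R1).as_rotvec();D=R0.inv().apply(p1-p0)
    M=sum(Ro.from_rotvec(w*k/N).as_matrix() for k in range(N));s=np.linalg.solve(M,D)
    W=np.round(np.degrees(w/N),2);S=np.round(s*1000,1)
    print(N,"rows turn",W,"shift",S)
    p,R=p0,R0;path=[]
    for k in range(N):
        p=p+R.apply(S/1000);R=R*Ro.from_rotvec(np.radians(W));path.append(p)
    print("  minz",min(q[2] for q in path),"mid",path[N//2],"end",p,"z",R.as_matrix()[:,2]);return p,R
X=np.array([-.9845,-.1754,0]);A=.5*X+np.array([0,0,.866]);YG=np.array([-.1754,.9845,0])
SEAT=np.array([.503,.164,.025])
def tilt(t,h=X,y=YG): t=np.radians(t);return frame(np.sin(t)*np.array(h)-[0,0,np.cos(t)],y)
GR=tilt(60);GP=SEAT+.064*A
E
python3 - <<'E'
from h import *
print(GP, GR.as_matrix())
plan(np.array([.575,.178,.25]),GR,16)
E
```

```text
[0.4715 0.1584 0.0804] [[-0.4922 -0.1754 -0.8526]
 [-0.0877  0.9845 -0.1519]
 [ 0.866  -0.     -0.5   ]]
16 rows turn [ 1.14  3.63 -1.99] shift [-20.3 -24.5 -11.4]
  minz 0.23217963383134405 mid [0.4151 0.3474 0.284 ] end [0.5747 0.1785 0.2496] z [-0.8532 -0.151  -0.4993]
```

Emit:
step_arm --moves '[{"rx": 1.14,"ry": 3.63,"rz": -1.99,"dx": -20.3,"dy": -24.5,"dz": -11.4,"gripper": 1},{"rx": 1.14,"ry": 3.63,"rz": -1.99,"dx": -20.3,"dy": -24.5,"dz": -11.4},{"rx": 1.14,"ry": 3.63,"rz": -1.99,"dx": -20.3,"dy": -24.5,"dz": -11.4},{"rx": 1.14,"ry": 3.63,"rz": -1.99,"dx": -20.3,"dy": -24.5,"dz": -11.4},{"rx": 1.14,"ry": 3.63,"rz": -1.99,"dx": -20.3,"dy": -24.5,"dz": -11.4},{"rx": 1.14,"ry": 3.63,"rz": -1.99,"dx": -20.3,"dy": -24.5,"dz": -11.4},{"rx": 1.14,"ry": 3.63,"rz": -1.99,"dx": -20.3,"dy": -24.5,"dz": -11.4},{"rx": 1.14,"ry": 3.63,"rz": -1.99,"dx": -20.3,"dy": -24.5,"dz": -11.4},{"rx": 1.14,"ry": 3.63,"rz": -1.99,"dx": -20.3,"dy": -24.5,"dz": -11.4},{"rx": 1.14,"ry": 3.63,"rz": -1.99,"dx": -20.3,"dy": -24.5,"dz": -11.4},{"rx": 1.14,"ry": 3.63,"rz": -1.99,"dx": -20.3,"dy": -24.5,"dz": -11.4},{"rx": 1.14,"ry": 3.63,"rz": -1.99,"dx": -20.3,"dy": -24.5,"dz": -11.4},{"rx": 1.14,"ry": 3.63,"rz": -1.99,"dx": -20.3,"dy": -24.5,"dz": -11.4},{"rx": 1.14,"ry": 3.63,"rz": -1.99,"dx": -20.3,"dy": -24.5,"dz": -11.4},{"rx": 1.14,"ry": 3.63,"rz": -1.99,"dx": -20.3,"dy": -24.5,"dz": -11.4},{"rx": 1.14,"ry": 3.63,"rz": -1.99,"dx": -20.3,"dy": -24.5,"dz": -11.4}]'

```text
invalid input at $.moves[1]: expected keys rx, ry, rz, dx, dy, dz, gripper
```

```bash
python3 - <<'E'
from h import *
o=r.get_obs();p,R=pose();print(o["clock"],o["joints"],p,R.as_matrix())
plan(GP-.1*GR.as_matrix()[:,2],GR,6)
E
```

```text
0.1 [-1.2421  0.4777  0.0223  1.5563 -0.0115  1.1093 -0.0831] [0.2853 0.6111 0.2207] [[-0.9061  0.423  -0.0006]
 [ 0.423   0.9061 -0.0015]
 [-0.0001 -0.0016 -1.    ]]
6 rows turn [ 3.05  9.67 -5.31] shift [-63.5 -62.4  -8.3]
  minz 0.13059530654127793 mid [0.4522 0.3    0.2011] end [0.5566 0.1736 0.1306] z [-0.8526 -0.1521 -0.4999]
```

All keys are needed in every row.

Emit:
step_arm --moves '[{"rx": 1.14,"ry": 3.63,"rz": -1.99,"dx": -20.3,"dy": -24.5,"dz": -11.4,"gripper": 1},{"rx": 1.14,"ry": 3.63,"rz": -1.99,"dx": -20.3,"dy": -24.5,"dz": -11.4,"gripper": 1},{"rx": 1.14,"ry": 3.63,"rz": -1.99,"dx": -20.3,"dy": -24.5,"dz": -11.4,"gripper": 1},{"rx": 1.14,"ry": 3.63,"rz": -1.99,"dx": -20.3,"dy": -24.5,"dz": -11.4,"gripper": 1},{"rx": 1.14,"ry": 3.63,"rz": -1.99,"dx": -20.3,"dy": -24.5,"dz": -11.4,"gripper": 1},{"rx": 1.14,"ry": 3.63,"rz": -1.99,"dx": -20.3,"dy": -24.5,"dz": -11.4,"gripper": 1},{"rx": 1.14,"ry": 3.63,"rz": -1.99,"dx": -20.3,"dy": -24.5,"dz": -11.4,"gripper": 1},{"rx": 1.14,"ry": 3.63,"rz": -1.99,"dx": -20.3,"dy": -24.5,"dz": -11.4,"gripper": 1},{"rx": 1.14,"ry": 3.63,"rz": -1.99,"dx": -20.3,"dy": -24.5,"dz": -11.4,"gripper": 1},{"rx": 1.14,"ry": 3.63,"rz": -1.99,"dx": -20.3,"dy": -24.5,"dz": -11.4,"gripper": 1},{"rx": 1.14,"ry": 3.63,"rz": -1.99,"dx": -20.3,"dy": -24.5,"dz": -11.4,"gripper": 1},{"rx": 1.14,"ry": 3.63,"rz": -1.99,"dx": -20.3,"dy": -24.5,"dz": -11.4,"gripper": 1},{"rx": 1.14,"ry": 3.63,"rz": -1.99,"dx": -20.3,"dy": -24.5,"dz": -11.4,"gripper": 1},{"rx": 1.14,"ry": 3.63,"rz": -1.99,"dx": -20.3,"dy": -24.5,"dz": -11.4,"gripper": 1},{"rx": 1.14,"ry": 3.63,"rz": -1.99,"dx": -20.3,"dy": -24.5,"dz": -11.4,"gripper": 1},{"rx": 1.14,"ry": 3.63,"rz": -1.99,"dx": -20.3,"dy": -24.5,"dz": -11.4,"gripper": 1}]'

```text
clock: 2.1
tcp_pos: [0.5372, 0.1995, 0.2917]
orientation: [0.094, -2.389, -0.089]
contact_force: [1.5, -0.3, -2.0]
grip_width: 0.0853
gripper_force: 0.0
```

```bash
python3 - <<'E'
from h import *
o=r.get_obs();p,R=pose();print(o["clock"],o["joints"],p,R.as_matrix())
plan(GP-.1*GR.as_matrix()[:,2],GR,6)
E
```

```text
2.1 [-0.309   0.6908 -0.0156  1.241  -0.2619  1.9139  1.3271] [0.5372 0.1995 0.2917] [[-0.7295 -0.0426 -0.6827]
 [-0.0932  0.9949  0.0376]
 [ 0.6776  0.091  -0.7298]]
6 rows turn [ 1.54  2.91 -0.12] shift [-22.3  -5.9  15. ]
  minz 0.13042524435529768 mid [0.5552 0.184  0.1844] end [0.557  0.1734 0.1304] z [-0.8529 -0.1516 -0.4996]
```

```bash
sed -i 's/^GR=tilt(60)/GR=tilt(53)/' h.py; python3 - <<'E'
from h import *
z=GR.as_matrix()[:,2];print(z)
P=plan(GP-.08*z+[-.01,0,.04],GR,8)
P=plan(GP-.07*z,GR,3,P)
E
```

```text
[-0.7863 -0.1401 -0.6018]
8 rows turn [ 1.15  1.31 -0.16] shift [-9.8 -4.3 11.8]
  minz 0.16871013156941347 mid [0.531  0.1826 0.2142] end [0.5242 0.1695 0.1687] z [-0.7865 -0.1404 -0.6014]
3 rows turn [-0.01 -0.01  0.01] shift [-12.7  -0.6   8.7]
  minz 0.12257376304260684 mid [0.5257 0.1686 0.138 ] end [0.5265 0.1681 0.1226] z [-0.7863 -0.1399 -0.6018]
```

Emit:
step_arm --moves '[{"rx": 0,"ry": 0,"rz": 0,"dx": -20,"dy": -5,"dz": 20,"gripper": 1},{"rx": 0,"ry": 0,"rz": 0,"dx": -20,"dy": -5,"dz": 20,"gripper": 1},{"rx": 1.15,"ry": 1.31,"rz": -0.16,"dx": -7,"dy": -4,"dz": 10,"gripper": 1},{"rx": 1.15,"ry": 1.31,"rz": -0.16,"dx": -7,"dy": -4,"dz": 10,"gripper": 1},{"rx": 1.15,"ry": 1.31,"rz": -0.16,"dx": -7,"dy": -4,"dz": 10,"gripper": 1},{"rx": 1.15,"ry": 1.31,"rz": -0.16,"dx": -7,"dy": -4,"dz": 10,"gripper": 1},{"rx": 1.15,"ry": 1.31,"rz": -0.16,"dx": 0,"dy": 0,"dz": 0,"gripper": 1},{"rx": 1.15,"ry": 1.31,"rz": -0.16,"dx": 0,"dy": 0,"dz": 0,"gripper": 1},{"rx": 1.15,"ry": 1.31,"rz": -0.16,"dx": 0,"dy": 0,"dz": 0,"gripper": 1},{"rx": 1.15,"ry": 1.31,"rz": -0.16,"dx": 0,"dy": 0,"dz": 0,"gripper": 1}]'

```text
clock: 3.35
tcp_pos: [0.5262, 0.1808, 0.1814]
orientation: [0.193, -2.228, 0.102]
contact_force: [0.1, -0.3, 0.7]
grip_width: 0.0853
gripper_force: 0.0
```

```bash
python3 - <<'E'
from h import *
o=r.get_obs();p,R=pose();print(o["clock"],o["joints"],p,R.as_matrix())
z=GR.as_matrix()[:,2]
plan(GP-.07*z,GR,4)
cv2.imwrite("pics/w1.png",r.grab_frame("wrist"))
E
```

```text
3.35 [-0.3213  0.8721 -0.0677  1.2462 -0.12    1.916   1.3676] [0.5262 0.1808 0.1814] [[-0.607  -0.1748 -0.7752]
 [-0.1033  0.9846 -0.1411]
 [ 0.7879 -0.0056 -0.6157]]
4 rows turn [-0.04  0.25 -0.07] shift [-11.4  -3.1   9.3]
  minz 0.12259149582339204 mid [0.5267 0.1713 0.1373] end [0.5268 0.1681 0.1226] z [-0.7862 -0.1402 -0.6019]
```

View pics/w1.png

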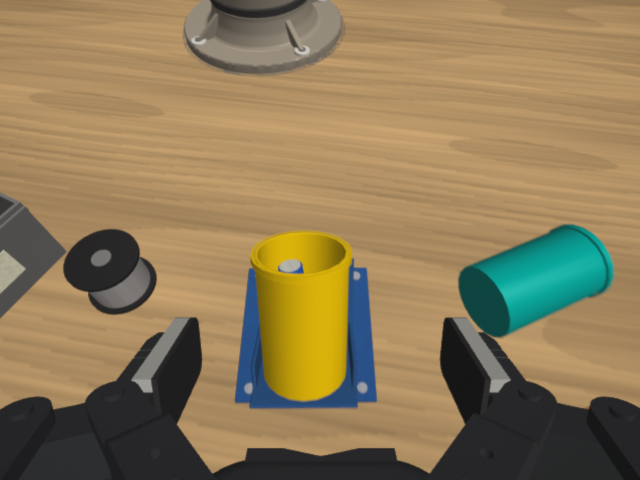

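The wrist view shows the cup with its mouth centre near (302,255) and its foot centre near (306,380). The open fingers are at (165,355) and (480,355). I'll check my cup estimate against this.

```bash
python3 - <<'E'
from h import *
m=cv2.inRange(cv2.cvtColor(cv2.imread("pics/w1.png"),cv2.COLOR_BGR2HSV),(22,140,60),(32,255,255))
x,y,w,h=cv2.boundingRect(m);print("obs bbox",x,y,x+w,y+h)
for row in(260,300,340,370): c=np.where(m[row])[0];print(row,c.min(),c.max())
Y=YG;Z=np.cross(A,Y);th=np.linspace(0,2*np.pi,60)[:,None];c=.031*(np.cos(th)*Y+np.sin(th)*Z)
for k in(0,.03,.06,.1):
  P=proj("wrist",SEAT+k*A+c);print(k,P.min(0),P.max(0))
E
```

```text
obs bbox 250 231 352 401
260 251 351
300 258 347
340 261 346
370 264 345
0 [263.2699 341.8214] [345.7542 400.3789]
0.03 [260.6596 311.5346] [346.7361 366.6474]
0.06 [257.8108 278.7634] [347.816  329.5519]
0.1 [253.581  230.6451] [349.4185 273.9267]
```

The estimate fits to about 1 mm, so I'll approach and grip.

Emit:
step_arm --moves '[{"rx": 0,"ry": 0.25,"rz": -0.07,"dx": -11.4,"dy": -3.1,"dz": 9.3,"gripper": 1},{"rx": 0,"ry": 0.25,"rz": -0.07,"dx": -11.4,"dy": -3.1,"dz": 9.3,"gripper": 1},{"rx": 0,"ry": 0.25,"rz": -0.07,"dx": -11.4,"dy": -3.1,"dz": 9.3,"gripper": 1},{"rx": 0,"ry": 0.25,"rz": -0.07,"dx": -11.4,"dy": -3.1,"dz": 9.3,"gripper": 1},{"rx": 0,"ry": 0,"rz": 0,"dx": 0,"dy": 0,"dz": 17,"gripper": 1},{"rx": 0,"ry": 0,"rz": 0,"dx": 0,"dy": 0,"dz": 17,"gripper": 1}]'

```text
clock: 4.15
tcp_pos: [0.4993, 0.1627, 0.1007]
orientation: [0.195, -2.209, 0.101]
contact_force: [-0.5, 0.6, -0.0]
grip_width: 0.0855
gripper_force: 0.0
```

```bash
python3 - <<'E'
from h import *
o=r.get_obs();p,R=pose();print(o["clock"],o["joints"],p,o["contact_force"])
plan(GP,GR,3)
E
```

```text
4.15 [-0.3056  0.9269 -0.0722  1.3547 -0.1021  1.7737  1.3982] [0.4993 0.1627 0.1007] [-0.5478  0.5592 -0.0277]
3 rows turn [-0.05 -0.01 -0.03] shift [ 0.2  0.2 11.6]
  minz 0.08027959734341639 mid [0.4807 0.1598 0.0871] end [0.4715 0.1583 0.0803] z [-0.7864 -0.1401 -0.6017]
```

Emit:
step_arm --grip_force 40 --moves '[{"rx": 0,"ry": 0,"rz": 0,"dx": 0,"dy": 0,"dz": 12,"gripper": 1},{"rx": 0,"ry": 0,"rz": 0,"dx": 0,"dy": 0,"dz": 12,"gripper": 1},{"rx": 0,"ry": 0,"rz": 0,"dx": 0,"dy": 0,"dz": 12,"gripper": 1},{"rx": 0,"ry": 0,"rz": 0,"dx": 0,"dy": 0,"dz": 0,"gripper": -1},{"rx": 0,"ry": 0,"rz": 0,"dx": 0,"dy": 0,"dz": 0,"gripper": -1},{"rx": 0,"ry": 0,"rz": 0,"dx": 0,"dy": 0,"dz": 0,"gripper": -1},{"rx": 0,"ry": 0,"rz": 0,"dx": 0,"dy": 0,"dz": 0,"gripper": -1},{"rx": 0,"ry": 0,"rz": 0,"dx": 0,"dy": 0,"dz": 0,"gripper": -1}]'

```text
clock: 5.15
tcp_pos: [0.4715, 0.1581, 0.0808]
orientation: [0.196, -2.21, 0.101]
contact_force: [0.2, 0.8, 5.4]
grip_width: 0.0527
gripper_force: 40.1
```

```bash
python3 - <<'E'
from h import *
o=r.get_obs();p,R=pose();print(o["clock"],o["joints"],p,R.as_rotvec(),o["contact_force"],o["grip_width"],o["gripper_force"])
print("axis in tool, mm",R.inv().apply(A)*120)
B=np.array([.9646,-.264,0]);BY=np.array([.264,.9646,0]);C=np.array([.470,-.19,0])
up=(p+.12*A+[0,0,.04],R)
h=-B; yb=-np.array([0,0,1]);
Rc=tilt(42,-B,BY)   # carry: mouth toward robot and up, over box
g=C-.04*B+[0,0,.20]
P=plan(up[0],R,5,(p,R)); P=plan(g,Rc,16,P)
E
```

```text
5.15 [-0.3062  0.9137 -0.0788  1.4415 -0.1019  1.699   1.3992] [0.4715 0.1581 0.0808] [ 0.1959 -2.2098  0.101 ] [0.1955 0.8184 5.4247] 0.052706077714775854 40.10881199181313
axis in tool, mm [119.1033  -0.1495 -14.6208]
5 rows turn [0. 0. 0.] shift [30.2 -0.  -7.7]
  minz 0.10951078611919532 mid [0.436  0.1519 0.167 ] end [0.4123 0.1478 0.2245] z [-0.7858 -0.1429 -0.6018]
16 rows turn [-1.18 -0.67  1.07] shift [ -2.5 -20.6  -0.2]
  minz 0.19985215499908776 mid [ 0.4404 -0.0358  0.21  ] end [ 0.4313 -0.1802  0.1999] z [-0.6465  0.176  -0.7424]
```

```bash
python3 - <<'E'
from h import *
a=r.grab_frame("wrist");b=r.grab_frame("side")
m=cv2.inRange(cv2.cvtColor(a,cv2.COLOR_BGR2HSV),(22,140,60),(32,255,255))
Y=YG;Z=np.cross(A,Y);th=np.linspace(0,2*np.pi,60)[:,None];c=.031*(np.cos(th)*Y+np.sin(th)*Z)
print(cv2.boundingRect(m))
for k in(0,.1):
  P=proj("wrist",SEAT+k*A+c);print(k,P.min(0),P.max(0))
m=cv2.inRange(cv2.cvtColor(b,cv2.COLOR_BGR2HSV),(22,140,60),(32,255,255))[:,:320]
print(cv2.boundingRect(m))
o=np.hstack([cv2.resize(a,(400,300)),cv2.resize(b[180:285,190:330],(400,300))])
cv2.imwrite("pics/g1.png",o)
E
```

```text
(230, 204, 182, 252)
0 [256.7231 376.1998] [388.0054 484.1744]
0.1 [239.2732 202.1453] [406.7497 268.74  ]
(232, 207, 51, 53)
```

View pics/g1.png

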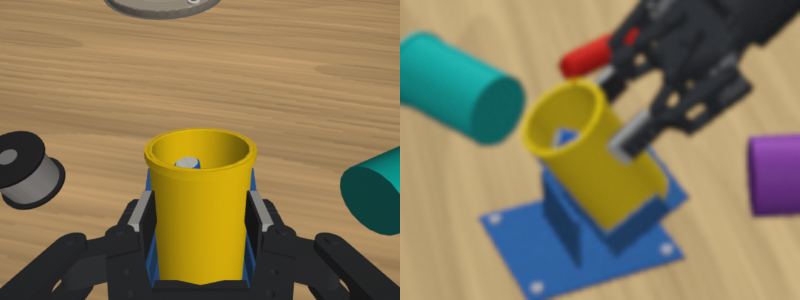

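```bash
python3 - <<'E'
from h import *
p,R=pose()
for x in(-.011,.011):
  for y in(.0264,.031,.045):
    print(x,y,[list(np.round(proj("wrist",p+R.apply([x,y,z]))[0])) for z in(-.03,-.015,0,.015,.022)])
c=cam("wrist");print("cam in tool",R.inv().apply(-c[1].T@c[2]-p))
E
```

```text
-0.011 0.0264 [[np.float64(398.0), np.float64(377.0)], [np.float64(391.0), np.float64(353.0)], [np.float64(385.0), np.float64(333.0)], [np.float64(380.0), np.float64(316.0)], [np.float64(378.0), np.float64(309.0)]]
-0.011 0.031 [[np.float64(411.0), np.float64(377.0)], [np.float64(403.0), np.float64(353.0)], [np.float64(396.0), np.float64(333.0)], [np.float64(390.0), np.float64(316.0)], [np.float64(388.0), np.float64(309.0)]]
-0.011 0.045 [[np.float64(450.0), np.float64(377.0)], [np.float64(439.0), np.float64(353.0)], [np.float64(429.0), np.float64(333.0)], [np.float64(421.0), np.float64(316.0)], [np.float64(417.0), np.float64(309.0)]]
0.011 0.0264 [[np.float64(401.0), np.float64(321.0)], [np.float64(394.0), np.float64(301.0)], [np.float64(387.0), np.float64(285.0)], [np.float64(382.0), np.float64(271.0)], [np.float64(380.0), np.float64(265.0)]]
0.011 0.031 [[np.float64(415.0), np.float64(321.0)], [np.float64(406.0), np.float64(301.0)], [np.float64(399.0), np.float64(285.0)], [np.float64(393.0), np.float64(271.0)], [np.float64(390.0), np.float64(265.0)]]
0.011 0.045 [[np.float64(457.0), np.float64(321.0)], [np.float64(444.0), np.float64(301.0)], [np.float64(434.0), np.float64(285.0)], [np.float64(425.0), np.float64(271.0)], [np.float64(421.0), np.float64(265.0)]]
cam in tool [ 0.0785 -0.0009 -0.1543]
```

```bash
python3 - <<'E'
from h import *
p,R=pose()
for y in(-.03,.03):
  for z in(-.054,-.02,0,.022):
    print(y,z,[list(np.round((proj("side",p+R.apply([x,y,z]))[0]-[190,180])/.35+[400,0])) for x in(-.011,.011)])
E
```

```text
-0.03 -0.054 [[np.float64(664.0), np.float64(118.0)], [np.float64(647.0), np.float64(101.0)]]
-0.03 -0.02 [[np.float64(629.0), np.float64(152.0)], [np.float64(611.0), np.float64(135.0)]]
-0.03 0 [[np.float64(609.0), np.float64(171.0)], [np.float64(590.0), np.float64(155.0)]]
-0.03 0.022 [[np.float64(586.0), np.float64(193.0)], [np.float64(567.0), np.float64(177.0)]]
0.03 -0.054 [[np.float64(630.0), np.float64(77.0)], [np.float64(612.0), np.float64(60.0)]]
0.03 -0.02 [[np.float64(596.0), np.float64(109.0)], [np.float64(578.0), np.float64(93.0)]]
0.03 0 [[np.float64(577.0), np.float64(128.0)], [np.float64(558.0), np.float64(112.0)]]
0.03 0.022 [[np.float64(555.0), np.float64(149.0)], [np.float64(536.0), np.float64(133.0)]]
```

```bash
python3 - <<'E'
from h import *
a=r.grab_frame("wrist");b=r.grab_frame("side")
o=np.hstack([cv2.resize(a[220:400,180:460],(400,300)),cv2.resize(b[195:255,230:310],(400,300),interpolation=cv2.INTER_CUBIC)])
cv2.imwrite("pics/g2.png",o)
E
```

```text
(no output)
```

View pics/g2.png

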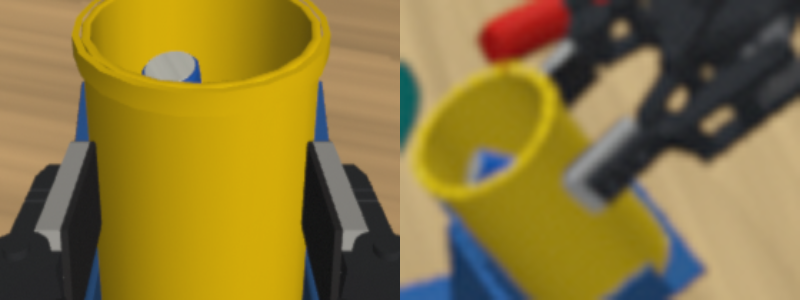

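The side view puts the fingertips about 15 mm short of the reported TCP, so the pads hold only the near half of the cup (53 mm chord). I'll open, advance 25 mm and grip again.

Emit:
step_arm --grip_force 40 --moves '[{"rx": 0,"ry": 0,"rz": 0,"dx": 0,"dy": 0,"dz": 0,"gripper": 1},{"rx": 0,"ry": 0,"rz": 0,"dx": 0,"dy": 0,"dz": 0,"gripper": 1},{"rx": 0,"ry": 0,"rz": 0,"dx": 0,"dy": 0,"dz": 0,"gripper": 1},{"rx": 0,"ry": 0,"rz": 0,"dx": 0,"dy": 0,"dz": 8,"gripper": 1},{"rx": 0,"ry": 0,"rz": 0,"dx": 0,"dy": 0,"dz": 8,"gripper": 1},{"rx": 0,"ry": 0,"rz": 0,"dx": 0,"dy": 0,"dz": 8,"gripper": 1},{"rx": 0,"ry": 0,"rz": 0,"dx": 0,"dy": 0,"dz": 0,"gripper": 1}]'

```text
clock: 6.22
tcp_pos: [0.4517, 0.1543, 0.0656]
orientation: [0.196, -2.208, 0.102]
contact_force: [1.1, -0.1, 0.7]
grip_width: 0.0852
gripper_force: 0.0
```

Emit:
step_arm --moves '[{"rx": 0,"ry": 0,"rz": 0,"dx": 0,"dy": 0,"dz": 0,"gripper": -1},{"rx": 0,"ry": 0,"rz": 0,"dx": 0,"dy": 0,"dz": 0,"gripper": -1},{"rx": 0,"ry": 0,"rz": 0,"dx": 0,"dy": 0,"dz": 0,"gripper": -1},{"rx": 0,"ry": 0,"rz": 0,"dx": 0,"dy": 0,"dz": 0,"gripper": -1},{"rx": 0,"ry": 0,"rz": 0,"dx": 0,"dy": 0,"dz": 0,"gripper": -1}]'

```text
clock: 6.85
tcp_pos: [0.4526, 0.1546, 0.0662]
orientation: [0.196, -2.21, 0.101]
contact_force: [0.8, 0.3, 5.1]
grip_width: 0.0618
gripper_force: 43.2
```

```bash
python3 - <<'E'
from h import *
o=r.get_obs();p,R=pose();print(o["clock"],o["joints"],p,R.as_rotvec(),o["contact_force"],o["grip_width"],o["gripper_force"])
E
```

```text
6.85 [-0.3064  0.909  -0.0831  1.4973 -0.1019  1.6476  1.3999] [0.4526 0.1546 0.0662] [ 0.1959 -2.2098  0.1011] [0.7996 0.2746 5.1004] 0.061837588450789564 43.15780218690634
```

```bash
cat >> h.py <<'E'
RETP=np.array([.4526,.1546,.0662]);RETR=Ro.from_rotvec([.1959,-2.2098,.1011])
B=np.array([.9646,-.264,0]);BY=np.array([.264,.9646,0]);C=np.array([.470,-.19,0])
CAR=tilt(42,-B,BY);CZ=CAR.as_matrix()[:,2]
CP=C-.035*B+[0,0,.22]+.024*CZ
E
python3 - <<'E'
from h import *
P=plan(RETP+.12*A,RETR,5,(RETP,RETR))
P=plan(CP,CAR,16,P)
E
```

```text
5 rows turn [0. 0. 0.] shift [23.8 -0.  -2.9]
  minz 0.08695235434707203 mid [0.4171 0.1484 0.1285] end [0.3935 0.1442 0.17  ] z [-0.7857 -0.1429 -0.6018]
16 rows turn [-1.18 -0.67  1.07] shift [ -0.2 -20.2  -3. ]
  minz 0.17165781282205048 mid [ 0.4274 -0.0351  0.1874] end [ 0.4212 -0.1768  0.2025] z [-0.6464  0.1759 -0.7424]
```

Emit:
step_arm --moves '[{"rx": 0,"ry": 0,"rz": 0,"dx": 10,"dy": 0,"dz": -1.2,"gripper": -1},{"rx": 0,"ry": 0,"rz": 0,"dx": 20,"dy": 0,"dz": -2.5,"gripper": -1},{"rx": 0,"ry": 0,"rz": 0,"dx": 30,"dy": 0,"dz": -3.7,"gripper": -1},{"rx": 0,"ry": 0,"rz": 0,"dx": 30,"dy": 0,"dz": -3.7,"gripper": -1},{"rx": 0,"ry": 0,"rz": 0,"dx": 29,"dy": 0,"dz": -3.5,"gripper": -1}]'

```text
clock: 7.48
tcp_pos: [0.3922, 0.1439, 0.1709]
orientation: [0.196, -2.209, 0.102]
contact_force: [-0.4, -0.1, -0.5]
grip_width: 0.0617
gripper_force: 43.5
```

```bash
python3 - <<'E'
from h import *
o=r.get_obs();print(o["clock"],o["joints"],pose()[0],o["contact_force"],o["grip_width"],o["gripper_force"])
P=plan(CP,CAR,16)
E
```

```text
7.475 [-0.3081  0.692  -0.0978  1.6529 -0.1249  1.7065  1.3772] [0.3922 0.1439 0.1709] [-0.3916 -0.055  -0.4781] 0.061674874695132546 43.50975640118122
16 rows turn [-1.18 -0.68  1.07] shift [ -0.3 -20.2  -3. ]
  minz 0.1724912012448226 mid [ 0.4267 -0.0354  0.1877] end [ 0.421  -0.1772  0.2023] z [-0.6448  0.1753 -0.7439]
```

Emit:
step_arm --moves '[{"rx": -1.18,"ry": -0.68,"rz": 1.07,"dx": -0.3,"dy": -20.2,"dz": -3,"gripper": -1},{"rx": -1.18,"ry": -0.68,"rz": 1.07,"dx": -0.3,"dy": -20.2,"dz": -3,"gripper": -1},{"rx": -1.18,"ry": -0.68,"rz": 1.07,"dx": -0.3,"dy": -20.2,"dz": -3,"gripper": -1},{"rx": -1.18,"ry": -0.68,"rz": 1.07,"dx": -0.3,"dy": -20.2,"dz": -3,"gripper": -1},{"rx": -1.18,"ry": -0.68,"rz": 1.07,"dx": -0.3,"dy": -20.2,"dz": -3,"gripper": -1},{"rx": -1.18,"ry": -0.68,"rz": 1.07,"dx": -0.3,"dy": -20.2,"dz": -3,"gripper": -1},{"rx": -1.18,"ry": -0.68,"rz": 1.07,"dx": -0.3,"dy": -20.2,"dz": -3,"gripper": -1},{"rx": -1.18,"ry": -0.68,"rz": 1.07,"dx": -0.3,"dy": -20.2,"dz": -3,"gripper": -1},{"rx": -1.18,"ry": -0.68,"rz": 1.07,"dx": -0.3,"dy": -20.2,"dz": -3,"gripper": -1},{"rx": -1.18,"ry": -0.68,"rz": 1.07,"dx": -0.3,"dy": -20.2,"dz": -3,"gripper": -1},{"rx": -1.18,"ry": -0.68,"rz": 1.07,"dx": -0.3,"dy": -20.2,"dz": -3,"gripper": -1},{"rx": -1.18,"ry": -0.68,"rz": 1.07,"dx": -0.3,"dy": -20.2,"dz": -3,"gripper": -1},{"rx": -1.18,"ry": -0.68,"rz": 1.07,"dx": -0.3,"dy": -20.2,"dz": -3,"gripper": -1},{"rx": -1.18,"ry": -0.68,"rz": 1.07,"dx": -0.3,"dy": -20.2,"dz": -3,"gripper": -1},{"rx": -1.18,"ry": -0.68,"rz": 1.07,"dx": -0.3,"dy": -20.2,"dz": -3,"gripper": -1},{"rx": -1.18,"ry": -0.68,"rz": 1.07,"dx": -0.3,"dy": -20.2,"dz": -3,"gripper": -1}]'

```text
clock: 9.48
tcp_pos: [0.422, -0.1782, 0.2012]
orientation: [-0.322, -2.393, -0.124]
contact_force: [-0.0, -0.7, -0.9]
grip_width: 0.0615
gripper_force: 43.7
```

```bash
python3 - <<'E'
from h import *
o=r.get_obs();p,R=pose();print(o["clock"],o["joints"],p,R.as_matrix()[:,2],"want",CP,CZ,o["contact_force"])
plan(CP,CAR,2)
cv2.imwrite("pics/s3.png",r.grab_frame("side"))
E
```

```text
9.475 [ 0.1693  0.5938  0.1379  1.6353 -0.0471  1.6483  1.6305] [ 0.422  -0.1782  0.2012] [-0.6435  0.1769 -0.7447] want [ 0.4207 -0.1765  0.2022] [-0.6454  0.1766 -0.7431] [-0.0122 -0.6971 -0.8712]
2 rows turn [ 0.02  0.07 -0.01] shift [0.9 0.7 0.2]
  minz 0.20165034930735395 mid [ 0.4208 -0.1765  0.2021] end [ 0.4208 -0.1765  0.2021] z [-0.6454  0.1767 -0.7431]
```

View pics/s3.png

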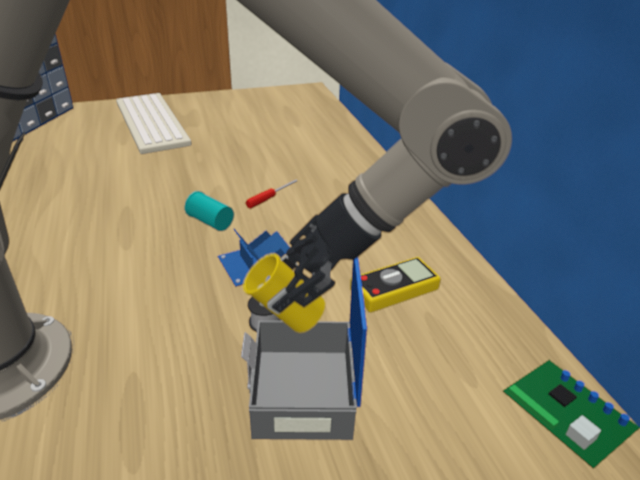

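Emit:
step_arm --moves '[{"rx": 0,"ry": 0,"rz": 5,"dx": 0,"dy": 0,"dz": 0,"gripper": -1},{"rx": 0,"ry": 0,"rz": 10,"dx": 0,"dy": 0,"dz": 0,"gripper": -1},{"rx": 0,"ry": 0,"rz": 10,"dx": 0,"dy": 0,"dz": 0,"gripper": -1},{"rx": 0,"ry": 0,"rz": 10,"dx": 0,"dy": 0,"dz": 0,"gripper": -1},{"rx": 0,"ry": 0,"rz": 10,"dx": 0,"dy": 0,"dz": 0,"gripper": -1},{"rx": 0,"ry": 0,"rz": 10,"dx": 0,"dy": 0,"dz": 0,"gripper": -1},{"rx": 0,"ry": 0,"rz": 10,"dx": 0,"dy": 0,"dz": 0,"gripper": -1},{"rx": 0,"ry": 0,"rz": 10,"dx": 0,"dy": 0,"dz": 0,"gripper": -1},{"rx": 0,"ry": 0,"rz": 10,"dx": 0,"dy": 0,"dz": 0,"gripper": -1},{"rx": 0,"ry": 0,"rz": 5,"dx": 0,"dy": 6.5,"dz": 7.5,"gripper": -1},{"rx": 0,"ry": 0,"rz": 0,"dx": 0,"dy": 6.5,"dz": 7.5,"gripper": -1}]'

```text
clock: 10.9
tcp_pos: [0.4221, -0.1764, 0.181]
orientation: [-1.985, -1.518, 0.58]
contact_force: [-0.6, 0.1, -1.2]
grip_width: 0.0615
gripper_force: 43.7
```

Emit:
step_arm --moves '[{"rx": 0,"ry": 0,"rz": 10,"dx": 0,"dy": 0,"dz": 0,"gripper": -1},{"rx": 0,"ry": 0,"rz": 10,"dx": 0,"dy": 0,"dz": 0,"gripper": -1},{"rx": 0,"ry": 0,"rz": 10,"dx": 0,"dy": 0,"dz": 0,"gripper": -1},{"rx": 0,"ry": 0,"rz": 10,"dx": 0,"dy": 0,"dz": 0,"gripper": -1},{"rx": 0,"ry": 0,"rz": 10,"dx": 0,"dy": 0,"dz": 0,"gripper": -1},{"rx": 0,"ry": 0,"rz": 10,"dx": 0,"dy": 0,"dz": 0,"gripper": -1},{"rx": 0,"ry": 0,"rz": 10,"dx": 0,"dy": 0,"dz": 0,"gripper": -1},{"rx": 0,"ry": 0,"rz": 10,"dx": 0,"dy": 0,"dz": 0,"gripper": -1},{"rx": 0,"ry": 0,"rz": 10,"dx": 0,"dy": 0,"dz": 0,"gripper": -1},{"rx": 0,"ry": 0,"rz": 0,"dx": 0,"dy": 0,"dz": 0,"gripper": -1},{"rx": 0,"ry": 0,"rz": 0,"dx": 0,"dy": 0,"dz": 0,"gripper": -1},{"rx": 0,"ry": 0,"rz": 0,"dx": 0,"dy": 0,"dz": 0,"gripper": -1}]'

```text
clock: 12.4
tcp_pos: [0.422, -0.1764, 0.1813]
orientation: [-2.823, 0.374, 1.08]
contact_force: [-0.8, -0.0, -0.3]
grip_width: 0.0616
gripper_force: 44.0
```

```bash
python3 - <<'E'
from h import *
o=r.get_obs();p,R=pose();print(o["clock"],o["joints"],p,o["contact_force"],o["grip_width"])
x=R.as_matrix()[:,0]*.9925-R.as_matrix()[:,2]*.122;print("axis",x,np.degrees(np.arccos(x[2])))
a=r.grab_frame("wrist");b=r.grab_frame("top");c=r.grab_frame("side")
f=lambda i:cv2.resize(i,(400,300),interpolation=cv2.INTER_CUBIC)
cv2.imwrite("pics/p4.png",np.vstack([np.hstack([f(a),f(b[190:340,400:600])]),np.hstack([f(c[240:450,220:500]),f(c)])]))
E
```

```text
12.4 [-0.3618  0.8728  1.018   1.6869 -0.4102  1.6834 -0.9947] [ 0.422  -0.1764  0.1813] [-0.8281 -0.0165 -0.3423] 0.0615541714518789
axis [ 0.7921 -0.2133 -0.5719] 124.88395766566894
```

View pics/p4.png

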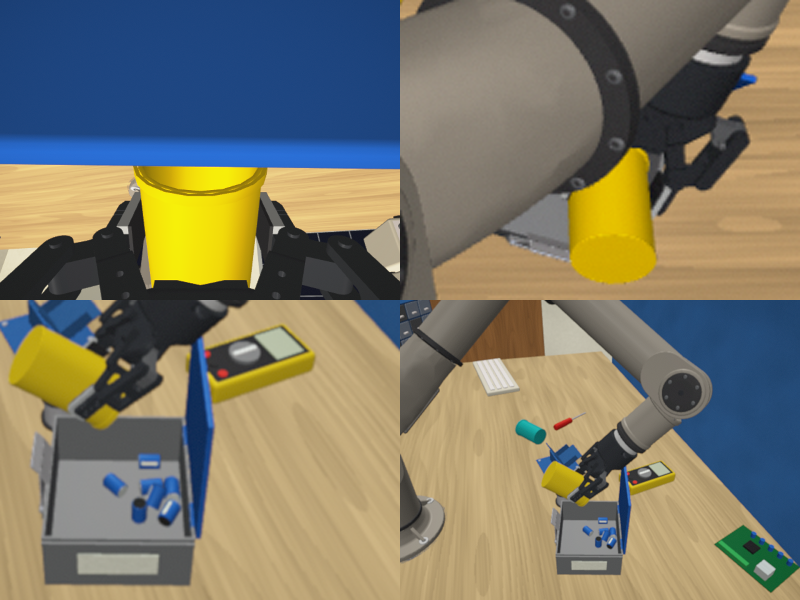

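Emit:
step_arm --moves '[{"rx": 0,"ry": -4,"rz": 0,"dx": -5,"dy": 0,"dz": -5.5,"gripper": -1},{"rx": 0,"ry": -4,"rz": 0,"dx": -5,"dy": 0,"dz": -5.5,"gripper": -1},{"rx": 0,"ry": 0,"rz": 6,"dx": 0,"dy": 0,"dz": 0,"gripper": -1},{"rx": 0,"ry": 0,"rz": -6,"dx": 0,"dy": 0,"dz": 0,"gripper": -1},{"rx": 0,"ry": 0,"rz": 0,"dx": 0,"dy": 0,"dz": 0,"gripper": -1},{"rx": 0,"ry": 0,"rz": 0,"dx": 0,"dy": 0,"dz": 0,"gripper": -1},{"rx": 0,"ry": 4,"rz": 0,"dx": 0,"dy": 0,"dz": 0,"gripper": -1},{"rx": 0,"ry": 4,"rz": 0,"dx": 0,"dy": 0,"dz": 0,"gripper": -1}]'

```text
clock: 13.55
tcp_pos: [0.4225, -0.1765, 0.1959]
orientation: [-2.825, 0.38, 1.079]
contact_force: [-0.2, 0.9, -0.2]
grip_width: 0.0615
gripper_force: 44.0
```

```bash
python3 - <<'E'
from h import *
o=r.get_obs();p,R=pose();print(o["clock"],o["joints"],p,o["contact_force"],o["grip_width"])
P0=plan(CP,CAR,18)
P=plan(RETP+.12*A,RETR,16,(CP,CAR))
c=r.grab_frame("side")[320:430,240:360];m=cv2.inRange(cv2.cvtColor(c,cv2.COLOR_BGR2HSV),(100,120,40),(130,255,255))
print(m.sum()/255)
E
```

```text
13.55 [-0.3674  0.8549  1.0285  1.6781 -0.3971  1.7036 -1.0022] [ 0.4225 -0.1765  0.1959] [-0.1869  0.926  -0.1784] 0.06148130606999247
18 rows turn [-0.02 -0.   10.  ] shift [ 0.   0.5 -0.2]
  minz 0.1960750954882212 mid [ 0.4207 -0.1792  0.1995] end [ 0.4206 -0.1765  0.2024] z [-0.6459  0.1759 -0.7429]
16 rows turn [ 1.18  0.67 -1.07] shift [ 0.6 20.1  3.4]
  minz 0.16956723995329528 mid [0.4238 0.0055 0.1829] end [0.3937 0.1441 0.1696] z [-0.7852 -0.142  -0.6027]
1379.0
```

Next I'll turn back by reversing the rz turn, then look into the cup at the carry pose.

Emit:
step_arm --moves '[{"rx": 0,"ry": 0,"rz": -10,"dx": 0,"dy": 0,"dz": 0,"gripper": -1},{"rx": 0,"ry": 0,"rz": -10,"dx": 0,"dy": 0,"dz": 0,"gripper": -1},{"rx": 0,"ry": 0,"rz": -10,"dx": 0,"dy": 0,"dz": 0,"gripper": -1},{"rx": 0,"ry": 0,"rz": -10,"dx": 0,"dy": 0,"dz": 0,"gripper": -1},{"rx": 0,"ry": 0,"rz": -10,"dx": 0,"dy": 0,"dz": 0,"gripper": -1},{"rx": 0,"ry": 0,"rz": -10,"dx": 0,"dy": 0,"dz": 0,"gripper": -1},{"rx": 0,"ry": 0,"rz": -10,"dx": 0,"dy": 0,"dz": 0,"gripper": -1},{"rx": 0,"ry": 0,"rz": -10,"dx": 0,"dy": 0,"dz": 0,"gripper": -1},{"rx": 0,"ry": 0,"rz": -10,"dx": 0,"dy": -4,"dz": -4,"gripper": -1},{"rx": 0,"ry": 0,"rz": -10,"dx": 0,"dy": 0,"dz": -4,"gripper": -1},{"rx": 0,"ry": 0,"rz": -10,"dx": 0,"dy": 0,"dz": 0,"gripper": -1},{"rx": 0,"ry": 0,"rz": -10,"dx": 0,"dy": 0,"dz": 0,"gripper": -1},{"rx": 0,"ry": 0,"rz": -10,"dx": 0,"dy": 0,"dz": 0,"gripper": -1},{"rx": 0,"ry": 0,"rz": -10,"dx": 0,"dy": 0,"dz": 0,"gripper": -1},{"rx": 0,"ry": 0,"rz": -10,"dx": 0,"dy": 0,"dz": 0,"gripper": -1},{"rx": 0,"ry": 0,"rz": -10,"dx": 0,"dy": 0,"dz": 0,"gripper": -1},{"rx": 0,"ry": 0,"rz": -10,"dx": 0,"dy": 0,"dz": 0,"gripper": -1},{"rx": 0,"ry": 0,"rz": -10,"dx": 0,"dy": 0,"dz": 0,"gripper": -1}]'

```text
clock: 15.85
tcp_pos: [0.4246, -0.1767, 0.2046]
orientation: [-0.315, -2.392, -0.125]
contact_force: [-0.4, 0.2, -0.0]
grip_width: 0.0618
gripper_force: 44.0
```

```bash
python3 - <<'E'
from h import *
o=r.get_obs();p,R=pose();print(o["clock"],o["joints"],p,o["contact_force"],o["grip_width"])
P=plan(RETP+.12*A,RETR,16)
a=r.grab_frame("wrist");c=r.grab_frame("side")
f=lambda i:cv2.resize(i,(400,300),interpolation=cv2.INTER_CUBIC)
cv2.imwrite("pics/p5.png",np.hstack([f(a),f(c[300:435,230:410])]))
E
```

```text
15.85 [ 0.1766  0.5935  0.1219  1.626  -0.0428  1.659   1.6257] [ 0.4246 -0.1767  0.2046] [-0.3987  0.2188 -0.041 ] 0.06182190315611406
16 rows turn [ 1.18  0.68 -1.05] shift [ 0.6 20.1  3.6]
  minz 0.1701674790433588 mid [0.4258 0.0056 0.1843] end [0.3944 0.1441 0.1702] z [-0.7863 -0.1432 -0.601 ]
```

View pics/p5.png

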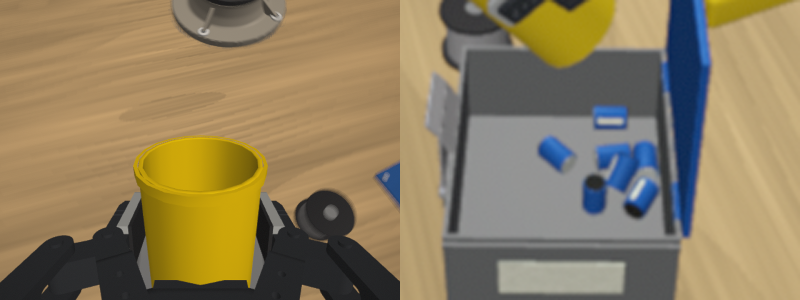

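The cup looks empty down to where I can see, and 7 caps show in the box. I'll go to the pose above the rack and count from the top view.

Emit:
step_arm --moves '[{"rx": 1.18,"ry": 0.68,"rz": -1.05,"dx": 0.6,"dy": 20.1,"dz": 3.6,"gripper": -1},{"rx": 1.18,"ry": 0.68,"rz": -1.05,"dx": 0.6,"dy": 20.1,"dz": 3.6,"gripper": -1},{"rx": 1.18,"ry": 0.68,"rz": -1.05,"dx": 0.6,"dy": 20.1,"dz": 3.6,"gripper": -1},{"rx": 1.18,"ry": 0.68,"rz": -1.05,"dx": 0.6,"dy": 20.1,"dz": 3.6,"gripper": -1},{"rx": 1.18,"ry": 0.68,"rz": -1.05,"dx": 0.6,"dy": 20.1,"dz": 3.6,"gripper": -1},{"rx": 1.18,"ry": 0.68,"rz": -1.05,"dx": 0.6,"dy": 20.1,"dz": 3.6,"gripper": -1},{"rx": 1.18,"ry": 0.68,"rz": -1.05,"dx": 0.6,"dy": 20.1,"dz": 3.6,"gripper": -1},{"rx": 1.18,"ry": 0.68,"rz": -1.05,"dx": 0.6,"dy": 20.1,"dz": 3.6,"gripper": -1},{"rx": 1.18,"ry": 0.68,"rz": -1.05,"dx": 0.6,"dy": 20.1,"dz": 3.6,"gripper": -1},{"rx": 1.18,"ry": 0.68,"rz": -1.05,"dx": 0.6,"dy": 20.1,"dz": 3.6,"gripper": -1},{"rx": 1.18,"ry": 0.68,"rz": -1.05,"dx": 0.6,"dy": 20.1,"dz": 3.6,"gripper": -1},{"rx": 1.18,"ry": 0.68,"rz": -1.05,"dx": 0.6,"dy": 20.1,"dz": 3.6,"gripper": -1},{"rx": 1.18,"ry": 0.68,"rz": -1.05,"dx": 0.6,"dy": 20.1,"dz": 3.6,"gripper": -1},{"rx": 1.18,"ry": 0.68,"rz": -1.05,"dx": 0.6,"dy": 20.1,"dz": 3.6,"gripper": -1},{"rx": 1.18,"ry": 0.68,"rz": -1.05,"dx": 0.6,"dy": 20.1,"dz": 3.6,"gripper": -1},{"rx": 1.18,"ry": 0.68,"rz": -1.05,"dx": 0.6,"dy": 20.1,"dz": 3.6,"gripper": -1}]'

```text
clock: 17.95
tcp_pos: [0.3953, 0.1457, 0.1691]
orientation: [0.191, -2.209, 0.105]
contact_force: [-0.5, -0.1, -0.2]
grip_width: 0.0615
gripper_force: 44.0
```

```bash
python3 - <<'E'
from h import *
o=r.get_obs();p,R=pose();print(o["clock"],o["joints"],p,o["contact_force"],o["grip_width"])
P=plan(RETP+.10*A,RETR,2);P=plan(RETP,RETR,6,P)
a=r.grab_frame("top");c=r.grab_frame("wrist")
f=lambda i:cv2.resize(i,(400,300),interpolation=cv2.INTER_CUBIC)
cv2.imwrite("pics/p6.png",np.hstack([f(a[205:325,415:575]),f(a[150:390,200:520])]))
E
```

```text
17.95 [-0.3008  0.7002 -0.1104  1.6427 -0.1207  1.7093  1.3653] [0.3953 0.1457 0.1691] [-0.5335 -0.1217 -0.1689] 0.06150535287371328
2 rows turn [-0.02 -0.05 -0.13] shift [-8.9 -0.6  1.7]
  minz 0.1528459107612424 mid [0.4034 0.1458 0.1528] end [0.4034 0.1458 0.1528] z [-0.7857 -0.1431 -0.6018]
6 rows turn [-0. -0.  0.] shift [-16.5   0.    2. ]
  minz 0.06656072724479664 mid [0.4363 0.1516 0.0953] end [0.4527 0.1545 0.0666] z [-0.7857 -0.1431 -0.6018]
```

View pics/p6.png

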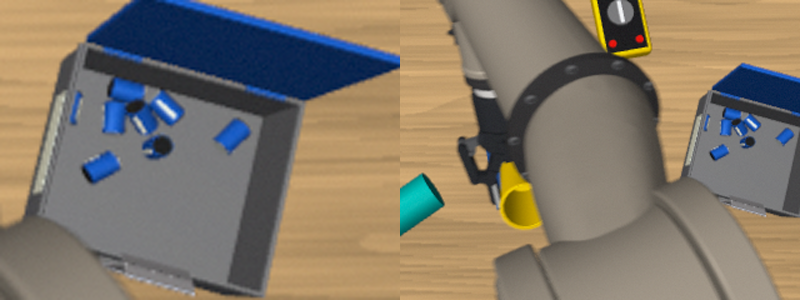

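All eight caps are in the box: (76,105), (125,88), (114,117), (143,120), (166,106), (157,148), (100,167) and (232,136). The cup is empty, so I'll return it to the rack along its axis.

Emit:
step_arm --moves '[{"rx": 0,"ry": 0,"rz": -0.13,"dx": -8.9,"dy": -0.6,"dz": 1.7,"gripper": -1},{"rx": 0,"ry": 0,"rz": -0.13,"dx": -8.9,"dy": -0.6,"dz": 1.7,"gripper": -1},{"rx": 0,"ry": 0,"rz": 0,"dx": -20,"dy": 0,"dz": 2.5,"gripper": -1},{"rx": 0,"ry": 0,"rz": 0,"dx": -20,"dy": 0,"dz": 2.5,"gripper": -1},{"rx": 0,"ry": 0,"rz": 0,"dx": -20,"dy": 0,"dz": 2.4,"gripper": -1},{"rx": 0,"ry": 0,"rz": 0,"dx": -15,"dy": 0,"dz": 1.9,"gripper": -1},{"rx": 0,"ry": 0,"rz": 0,"dx": 0,"dy": 0,"dz": 0,"gripper": -1}]'

```text
clock: 18.92
tcp_pos: [0.4414, 0.1511, 0.0862]
orientation: [0.194, -2.209, 0.101]
contact_force: [0.2, 0.8, -0.5]
grip_width: 0.0611
gripper_force: 44.1
```

```bash
python3 - <<'E'
from h import *
o=r.get_obs();p,R=pose();print(o["clock"],p,o["contact_force"],o["grip_width"])
P=plan(RETP,RETR,4)
E
```

```text
18.925 [0.4414 0.1511 0.0862] [ 0.1846  0.7554 -0.4866] 0.06113795085375152
4 rows turn [ 0.01 -0.02 -0.02] shift [-5.7  0.4  0.7]
  minz 0.06627295564499106 mid [0.4497 0.1537 0.0712] end [0.4525 0.1546 0.0663] z [-0.7855 -0.143  -0.6021]
```

Emit:
step_arm --moves '[{"rx": 0,"ry": 0,"rz": 0,"dx": -5.7,"dy": 0.6,"dz": 0.7,"gripper": -1},{"rx": 0,"ry": 0,"rz": 0,"dx": -5.7,"dy": 0.6,"dz": 0.7,"gripper": -1},{"rx": 0,"ry": 0,"rz": 0,"dx": -5,"dy": 0.5,"dz": 0.7,"gripper": -1},{"rx": 0,"ry": 0,"rz": 0,"dx": -4,"dy": 0,"dz": 0.5,"gripper": -1},{"rx": 0,"ry": 0,"rz": 0,"dx": 0,"dy": 0,"dz": 0,"gripper": -1}]'

```text
clock: 19.55
tcp_pos: [0.4509, 0.1545, 0.0693]
orientation: [0.194, -2.209, 0.101]
contact_force: [0.8, -0.7, -0.9]
grip_width: 0.0618
gripper_force: 44.1
```

```bash
python3 - <<'E'
from h import *
o=r.get_obs();p,R=pose();print(o["clock"],p,o["contact_force"],o["grip_width"])
P=plan(RETP,RETR,1)
b=r.grab_frame("side");m=cv2.inRange(cv2.cvtColor(b,cv2.COLOR_BGR2HSV),(22,140,60),(32,255,255))[:,:320]
print(cv2.boundingRect(m))
E
```

```text
19.55 [0.4509 0.1545 0.0693] [ 0.8424 -0.7297 -0.8654] 0.06179918876867547
1 rows turn [ 0.03 -0.03 -0.06] shift [-3.5 -0.2  0.5]
  minz 0.06617970299028404 mid [0.4526 0.1546 0.0662] end [0.4526 0.1546 0.0662] z [-0.7858 -0.1429 -0.6018]
(231, 206, 51, 53)
```

Emit:
step_arm --moves '[{"rx": 0,"ry": 0,"rz": 0,"dx": -2,"dy": 0,"dz": 0.3,"gripper": -1},{"rx": 0,"ry": 0,"rz": 0,"dx": -1.7,"dy": 0,"dz": 0.3,"gripper": -1},{"rx": 0,"ry": 0,"rz": 0,"dx": 0,"dy": 0,"dz": 0,"gripper": -1},{"rx": 0,"ry": 0,"rz": 0,"dx": 0,"dy": 0,"dz": 0,"gripper": -1}]'

```text
clock: 20.1
tcp_pos: [0.4525, 0.1547, 0.0662]
orientation: [0.194, -2.209, 0.101]
contact_force: [1.8, -0.7, 1.0]
grip_width: 0.0618
gripper_force: 44.1
```

Emit:
step_arm --moves '[{"rx": 0,"ry": 0,"rz": 0,"dx": -0.5,"dy": 0,"dz": 0,"gripper": -1},{"rx": 0,"ry": 0,"rz": 0,"dx": 0,"dy": 0,"dz": 0,"gripper": 1},{"rx": 0,"ry": 0,"rz": 0,"dx": 0,"dy": 0,"dz": 0,"gripper": 1},{"rx": 0,"ry": 0,"rz": 0,"dx": 0,"dy": 0,"dz": 0,"gripper": 1},{"rx": 0,"ry": 0,"rz": 0,"dx": 0,"dy": 0,"dz": -10,"gripper": 1},{"rx": 0,"ry": 0,"rz": 0,"dx": 0,"dy": 0,"dz": -25,"gripper": 1},{"rx": 0,"ry": 0,"rz": 0,"dx": 0,"dy": 0,"dz": -25,"gripper": 1},{"rx": 0,"ry": 0,"rz": 0,"dx": 0,"dy": 0,"dz": -25,"gripper": 1}]'

```text
clock: 21.1
tcp_pos: [0.5206, 0.167, 0.1179]
orientation: [0.194, -2.21, 0.101]
contact_force: [0.7, 1.1, -0.4]
grip_width: 0.0857
gripper_force: 0.0
```

```bash
python3 - <<'E'
from h import *
o=r.get_obs();p,R=pose();print(o["clock"],o["joints"],p,o["contact_force"],o["grip_width"])
b=r.grab_frame("side");m=cv2.inRange(cv2.cvtColor(b,cv2.COLOR_BGR2HSV),(22,140,60),(32,255,255))[:,:320]
print(cv2.boundingRect(m),"was 233 207 50 53")
a=r.grab_frame("wrist");m=cv2.inRange(cv2.cvtColor(a,cv2.COLOR_BGR2HSV),(22,140,60),(32,255,255))
x,y,w,h=cv2.boundingRect(m);print(x,y,x+w,y+h)
Y=YG;Z=np.cross(A,Y);th=np.linspace(0,2*np.pi,60)[:,None];c=.031*(np.cos(th)*Y+np.sin(th)*Z)
for k in(0,.1):
  P=proj("wrist",SEAT+k*A+c);print(k,P.min(0),P.max(0))
# lid pushing: tool down, fingers shut, behind the lid
D=frame([0,0,-1],BY)
T=C+.13*B+[0,0,.33]
print("behind lid",T);plan(p+[.03,0,.2],R,5);plan(T,D,14,(p+[.03,0,.2],R))
E
```

```text
21.1 [-0.2989  0.9384 -0.0803  1.2824 -0.0973  1.8339  1.3888] [0.5206 0.167  0.1179] [ 0.7127  1.1476 -0.4293] 0.0857289075101717
(233, 207, 50, 53) was 233 207 50 53
257 179 385 387
0 [271.7114 317.698 ] [371.774  383.3267]
0.1 [261.9025 176.8793] [381.7904 215.1326]
behind lid [ 0.5954 -0.2243  0.33  ]
5 rows turn [0.01 0.05 0.  ] shift [ 28.4  -1.2 -28.6]
  minz 0.158234258847474 mid [0.5393 0.1671 0.2381] end [0.5509 0.167  0.3179] z [-0.7861 -0.1425 -0.6014]
14 rows turn [-0.85 -3.72  1.68] shift [ -3.8 -28.1  -1.9]
  minz 0.314280169820291 mid [ 0.5983 -0.0546  0.3183] end [ 0.5961 -0.2243  0.3304] z [-0.0001 -0.0004 -1.    ]
```

The cup is back exactly where it stood: the side mask is identical. Next is the lid, with the fingers shut and the tool pointing down behind it.

```bash
python3 - <<'E'
from h import *
p,R=pose();D=frame([0,0,-1],BY)
Rm=Ro.from_rotvec((D*R.inv()).as_rotvec()*.4)*R
P=plan(p+[.03,-.01,.12],Rm,6)
P=plan(C+.135*B+[0,0,.32],D,13,P)
E
```

```text
6 rows turn [-0.79 -3.46  1.57] shift [ 10.5  -2.9 -17.8]
  minz 0.1374518287454656 mid [0.5473 0.1609 0.1974] end [0.5522 0.1572 0.2387] z [-0.5253 -0.0439 -0.8498]
13 rows turn [-0.55 -2.39  1.08] shift [ -5.6 -29.1  -7.1]
  minz 0.24325393714327292 mid [ 0.5952 -0.0477  0.278 ] end [ 0.5997 -0.2254  0.3197] z [-0.0003  0.0013 -1.    ]
```

Emit:
step_arm --moves '[{"rx": -0.79,"ry": -3.46,"rz": 1.57,"dx": 10.5,"dy": -2.9,"dz": -17.8,"gripper": 1},{"rx": -0.79,"ry": -3.46,"rz": 1.57,"dx": 10.5,"dy": -2.9,"dz": -17.8,"gripper": 1},{"rx": -0.79,"ry": -3.46,"rz": 1.57,"dx": 10.5,"dy": -2.9,"dz": -17.8,"gripper": -1},{"rx": -0.79,"ry": -3.46,"rz": 1.57,"dx": 10.5,"dy": -2.9,"dz": -17.8,"gripper": -1},{"rx": -0.79,"ry": -3.46,"rz": 1.57,"dx": 10.5,"dy": -2.9,"dz": -17.8,"gripper": -1},{"rx": -0.79,"ry": -3.46,"rz": 1.57,"dx": 10.5,"dy": -2.9,"dz": -17.8,"gripper": -1}]'

```text
clock: 21.95
tcp_pos: [0.5497, 0.1566, 0.2374]
orientation: [-0.02, -2.584, 0.069]
contact_force: [1.3, -0.0, 0.0]
grip_width: 0.0121
gripper_force: 0.0
```

Emit:
step_arm --moves '[{"rx": -0.55,"ry": -2.39,"rz": 1.08,"dx": -5.6,"dy": -29.1,"dz": -7.1,"gripper": -1},{"rx": -0.55,"ry": -2.39,"rz": 1.08,"dx": -5.6,"dy": -29.1,"dz": -7.1,"gripper": -1},{"rx": -0.55,"ry": -2.39,"rz": 1.08,"dx": -5.6,"dy": -29.1,"dz": -7.1,"gripper": -1},{"rx": -0.55,"ry": -2.39,"rz": 1.08,"dx": -5.6,"dy": -29.1,"dz": -7.1,"gripper": -1},{"rx": -0.55,"ry": -2.39,"rz": 1.08,"dx": -5.6,"dy": -29.1,"dz": -7.1,"gripper": -1},{"rx": -0.55,"ry": -2.39,"rz": 1.08,"dx": -5.6,"dy": -29.1,"dz": -7.1,"gripper": -1},{"rx": -0.55,"ry": -2.39,"rz": 1.08,"dx": -5.6,"dy": -29.1,"dz": -7.1,"gripper": -1},{"rx": -0.55,"ry": -2.39,"rz": 1.08,"dx": -5.6,"dy": -29.1,"dz": -7.1,"gripper": -1},{"rx": -0.55,"ry": -2.39,"rz": 1.08,"dx": -5.6,"dy": -29.1,"dz": -7.1,"gripper": -1},{"rx": -0.55,"ry": -2.39,"rz": 1.08,"dx": -5.6,"dy": -29.1,"dz": -7.1,"gripper": -1},{"rx": -0.55,"ry": -2.39,"rz": 1.08,"dx": -5.6,"dy": -29.1,"dz": -7.1,"gripper": -1},{"rx": -0.55,"ry": -2.39,"rz": 1.08,"dx": -5.6,"dy": -29.1,"dz": -7.1,"gripper": -1},{"rx": -0.55,"ry": -2.39,"rz": 1.08,"dx": -5.6,"dy": -29.1,"dz": -7.1,"gripper": -1},{"rx": 0,"ry": 0,"rz": 0,"dx": 0,"dy": 0,"dz": 0,"gripper": -1}]'

```text
clock: 23.7
tcp_pos: [0.5969, -0.2303, 0.3198]
orientation: [-0.426, -3.11, 0.004]
contact_force: [0.6, -0.1, -0.6]
grip_width: 0.0002
gripper_force: 0.0
```

```bash
python3 - <<'E'
from h import *
o=r.get_obs();p,R=pose();print(o["clock"],o["joints"],p,R.as_matrix(),o["contact_force"],o["grip_width"])
D=frame([0,0,-1],BY);plan(C+.135*B+[0,0,.32],D,2)
for z in(-.03,0,.022): print(z,proj("side",p+R.apply([0,0,z])))
c=r.grab_frame("side");x,y=220,120
cv2.imwrite("pics/l7.png",cv2.resize(c[y:y+180,x:x+240],(800,600),interpolation=cv2.INTER_CUBIC))
E
```

```text
23.7 [ 0.1554  0.3496  0.1538  1.5289 -0.0518  1.269   1.614 ] [ 0.5969 -0.2303  0.3198] [[-0.9632  0.2689 -0.0025]
 [ 0.2689  0.9632 -0.0024]
 [ 0.0018 -0.003  -1.    ]] [ 0.6084 -0.1237 -0.5795] 0.0001743479936731932
2 rows turn [-0.09 -0.05 -0.15] shift [-1.   2.7 -0.1]
  minz 0.31989371324183385 mid [ 0.6003 -0.2256  0.32  ] end [ 0.6003 -0.2256  0.32  ] z [-0.      0.0002 -1.    ]
-0.03 [[411.0463 207.0479]]
0 [[408.0123 227.2671]]
0.022 [[405.8831 241.457 ]]
```

View pics/l7.png

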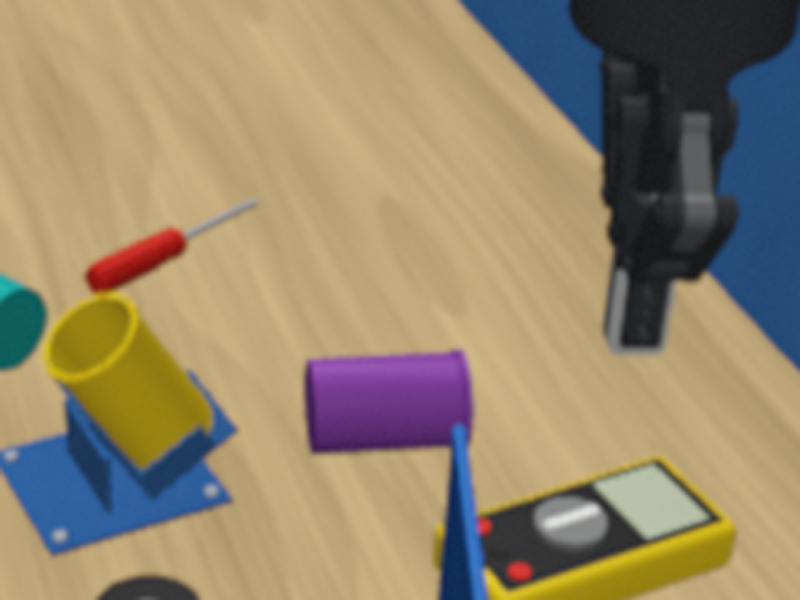

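```bash
python3 - <<'E'
from h import *
p,R=pose();d=p-C;print("box xyz",d@B,d@BY,p[2])
rho=.125
pt=lambda a:np.array([.075-rho*np.cos(a)+.006*np.sin(a)+.011,.0755+rho*np.sin(a)+.006*np.cos(a)])
prev=None
for a in range(95,-1,-9):
    q=pt(np.radians(a));print(a,np.round(q*1000,1),None if prev is None else np.round((q-prev)*-1000,1));prev=q
E
```

```text
box xyz 0.13304966168289814 -0.002598560707855884 0.3191619229452597
95 [102.9 199.5] None
86 [ 83.3 200.6] [19.6 -1.1]
77 [ 63.7 198.6] [19.5  2. ]
68 [ 44.7 193.6] [19.  5.]
59 [ 26.8 185.7] [18.   7.9]
50 [ 10.2 175.1] [16.5 10.6]
41 [ -4.4 162. ] [14.7 13.1]
32 [-16.8 146.8] [12.4 15.2]
23 [-26.7 129.9] [ 9.9 17. ]
14 [-33.8 111.6] [ 7.1 18.3]
5 [-38.   92.4] [ 4.2 19.2]
```

Emit:
step_arm --moves '[{"rx": 0,"ry": 0,"rz": 0,"dx": 0,"dy": 1.5,"dz": 30,"gripper": -1},{"rx": 0,"ry": 0,"rz": 0,"dx": 0,"dy": 1,"dz": 30,"gripper": -1},{"rx": 0,"ry": 0,"rz": 0,"dx": 0,"dy": 0,"dz": 30,"gripper": -1},{"rx": 0,"ry": 0,"rz": 0,"dx": 0,"dy": 0,"dz": 29,"gripper": -1},{"rx": 0,"ry": 0,"rz": 0,"dx": 15,"dy": 0,"dz": 0,"gripper": -1},{"rx": 0,"ry": 0,"rz": 0,"dx": 15,"dy": 0,"dz": 0,"gripper": -1},{"rx": 0,"ry": 0,"rz": 0,"dx": 10,"dy": 0,"dz": 0,"gripper": -1},{"rx": 0,"ry": 0,"rz": 0,"dx": 10,"dy": 0,"dz": 0,"gripper": -1}]'

```text
clock: 24.75
tcp_pos: [0.5503, -0.2098, 0.2011]
orientation: [-0.416, -3.112, 0.001]
contact_force: [1.1, -0.5, 0.2]
grip_width: 0.0003
gripper_force: 0.4
```

```bash
python3 - <<'E'
from h import *
p,R=pose();d=p-C;print("box xyz",d@B,d@BY,p[2],r.get_obs()["contact_force"],R.as_matrix()[:,2])
E
```

```text
box xyz 0.08271607904353782 0.0021045431497713554 0.20111500767192528 [ 1.126  -0.5113  0.1854] [-0.0021 -0.0004 -1.    ]
```

Emit:
step_arm --moves '[{"rx": 0,"ry": 0,"rz": 0,"dx": 9.5,"dy": 0,"dz": 0.5,"gripper": -1},{"rx": 0,"ry": 0,"rz": 0,"dx": 9.5,"dy": 0,"dz": 1.5,"gripper": -1},{"rx": 0,"ry": 0,"rz": 0,"dx": 9.5,"dy": 0,"dz": 2,"gripper": -1},{"rx": 0,"ry": 0,"rz": 0,"dx": 9.5,"dy": 0,"dz": 3,"gripper": -1},{"rx": 0,"ry": 0,"rz": 0,"dx": 9,"dy": 0,"dz": 3.5,"gripper": -1},{"rx": 0,"ry": 0,"rz": 0,"dx": 9,"dy": 0,"dz": 4.5,"gripper": -1}]'

```text
clock: 25.5
tcp_pos: [0.4954, -0.1952, 0.1847]
orientation: [-0.416, -3.109, 0.001]
contact_force: [0.4, 0.2, 0.9]
grip_width: -0.0003
gripper_force: 0.3
```

```bash
python3 - <<'E'
from h import *
p,R=pose();d=p-C;print("box xyz",d@B,d@BY,p[2],r.get_obs()["contact_force"])
c=r.grab_frame("side");x,y=230,150
cv2.imwrite("pics/l8.png",cv2.resize(c[y:y+270,x:x+240],(533,600),interpolation=cv2.INTER_CUBIC))
E
```

```text
box xyz 0.025922519865775605 0.0016760621457490633 0.1846780273880839 [0.4484 0.214  0.8529]
```

View pics/l8.png

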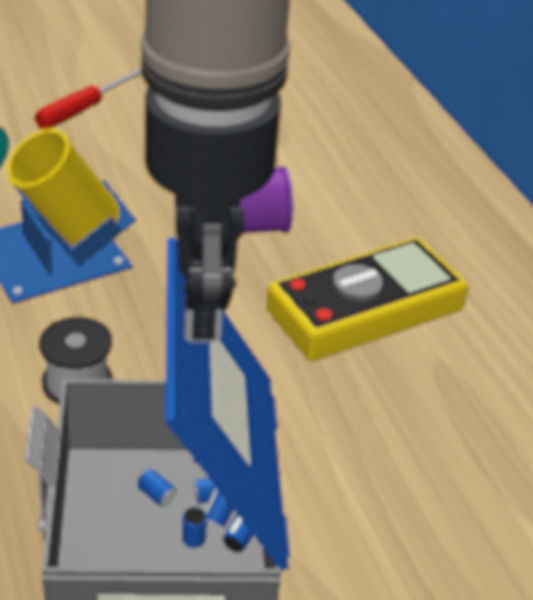

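The lid is following the fingertips, at about 57°. That view puts me over the ten-picture limit, so from here I go by forces and numbers only.

Emit:
step_arm --moves '[{"rx": 0,"ry": 0,"rz": 0,"dx": 8.2,"dy": 0,"dz": 5.3,"gripper": -1},{"rx": 0,"ry": 0,"rz": 0,"dx": 8.2,"dy": 0,"dz": 5.3,"gripper": -1},{"rx": 0,"ry": 0,"rz": 0,"dx": 7.3,"dy": 0,"dz": 6.5,"gripper": -1},{"rx": 0,"ry": 0,"rz": 0,"dx": 7.3,"dy": 0,"dz": 6.5,"gripper": -1},{"rx": 0,"ry": 0,"rz": 0,"dx": 6.2,"dy": 0,"dz": 7.6,"gripper": -1},{"rx": 0,"ry": 0,"rz": 0,"dx": 6.2,"dy": 0,"dz": 7.6,"gripper": -1},{"rx": 0,"ry": 0,"rz": 0,"dx": 5,"dy": 0,"dz": 8.5,"gripper": -1},{"rx": 0,"ry": 0,"rz": 0,"dx": 5,"dy": 0,"dz": 8.5,"gripper": -1},{"rx": 0,"ry": 0,"rz": 0,"dx": 3.5,"dy": 0,"dz": 9.1,"gripper": -1},{"rx": 0,"ry": 0,"rz": 0,"dx": 3.5,"dy": 0,"dz": 9.1,"gripper": -1}]'

```text
clock: 26.8
tcp_pos: [0.4372, -0.1794, 0.1106]
orientation: [-0.416, -3.109, 0.001]
contact_force: [-0.1, 0.7, 1.4]
grip_width: -0.0001
gripper_force: 0.2
```

```bash
python3 - <<'E'
from h import *
p,R=pose();d=p-C;print("box xyz",d@B,d@BY,p[2],r.get_obs()["contact_force"])
E
```

```text
box xyz -0.03443318525023545 0.0015336022797632657 0.11063426144099786 [-0.0824  0.6547  1.3796]
```

Emit:
step_arm --moves '[{"rx": 0,"ry": 0,"rz": 0,"dx": 2,"dy": 0,"dz": 7,"gripper": -1},{"rx": 0,"ry": 0,"rz": 0,"dx": 2,"dy": 0,"dz": 6,"gripper": -1},{"rx": 0,"ry": 0,"rz": 0,"dx": 0,"dy": 0,"dz": 3,"gripper": -1},{"rx": 0,"ry": 0,"rz": 0,"dx": 0,"dy": 0,"dz": 0,"gripper": -1}]'

```text
clock: 27.3
tcp_pos: [0.4335, -0.1785, 0.0952]
orientation: [-0.416, -3.109, 0.001]
contact_force: [-0.9, -0.3, 0.0]
grip_width: 0.0001
gripper_force: 0.0
```

Emit:
step_arm --moves '[{"rx": 0,"ry": 0,"rz": 0,"dx": 0,"dy": 0,"dz": 2,"gripper": -1},{"rx": 0,"ry": 0,"rz": 0,"dx": 0,"dy": 0,"dz": 0,"gripper": -1}]'

```text
clock: 27.55
tcp_pos: [0.4336, -0.1785, 0.0933]
orientation: [-0.416, -3.109, 0.001]
contact_force: [-0.1, 0.2, -0.1]
grip_width: 0.0001
gripper_force: 0.0
```

Emit:
step_arm --moves '[{"rx": 0,"ry": 0,"rz": 0,"dx": 0,"dy": 0,"dz": 2,"gripper": -1},{"rx": 0,"ry": 0,"rz": 0,"dx": 0,"dy": 0,"dz": 0,"gripper": -1}]'

```text
clock: 27.8
tcp_pos: [0.4334, -0.1784, 0.0912]
orientation: [-0.416, -3.109, 0.001]
contact_force: [0.4, -0.6, -0.3]
grip_width: 0.0002
gripper_force: 0.0
```

Emit:
step_arm --moves '[{"rx": 0,"ry": 0,"rz": 0,"dx": 0,"dy": 0,"dz": 2.5,"gripper": -1},{"rx": 0,"ry": 0,"rz": 0,"dx": 0,"dy": 0,"dz": 0,"gripper": -1}]'

```text
clock: 28.05
tcp_pos: [0.4334, -0.1784, 0.0886]
orientation: [-0.416, -3.109, 0.001]
contact_force: [-0.3, 0.0, 0.1]
grip_width: -0.0001
gripper_force: 0.0
```

Emit:
step_arm --moves '[{"rx": 0,"ry": 0,"rz": 0,"dx": 0,"dy": 0,"dz": 2,"gripper": -1},{"rx": 0,"ry": 0,"rz": 0,"dx": 0,"dy": 0,"dz": 0,"gripper": -1}]'

```text
clock: 28.3
tcp_pos: [0.4334, -0.1784, 0.0867]
orientation: [-0.416, -3.109, 0.001]
contact_force: [0.5, 1.0, -0.2]
grip_width: 0.0
gripper_force: 0.0
```

Emit:
step_arm --moves '[{"rx": 0,"ry": 0,"rz": 0,"dx": 0,"dy": 0,"dz": 2,"gripper": -1},{"rx": 0,"ry": 0,"rz": 0,"dx": 0,"dy": 0,"dz": 0,"gripper": -1}]'

```text
clock: 28.55
tcp_pos: [0.4334, -0.1785, 0.0847]
orientation: [-0.416, -3.109, 0.001]
contact_force: [0.4, -0.8, 0.4]
grip_width: 0.0001
gripper_force: 0.0
```

Emit:
step_arm --moves '[{"rx": 0,"ry": 0,"rz": 0,"dx": 0,"dy": 0,"dz": 3,"gripper": -1},{"rx": 0,"ry": 0,"rz": 0,"dx": 0,"dy": 0,"dz": 0,"gripper": -1}]'

```text
clock: 28.8
tcp_pos: [0.4332, -0.1784, 0.0819]
orientation: [-0.416, -3.109, 0.001]
contact_force: [-0.5, 0.7, 3.8]
grip_width: -0.0001
gripper_force: 1.9
```

Emit:
step_arm --moves '[{"rx": 0,"ry": 0,"rz": 0,"dx": 0,"dy": 0,"dz": 2.5,"gripper": -1},{"rx": 0,"ry": 0,"rz": 0,"dx": 0,"dy": 0,"dz": 0,"gripper": -1}]'

```text
clock: 29.05
tcp_pos: [0.433, -0.1783, 0.0798]
orientation: [-0.416, -3.108, 0.001]
contact_force: [-4.4, 2.1, 12.0]
grip_width: -0.0004
gripper_force: 5.8
```

Emit:
step_arm --moves '[{"rx": 0,"ry": 0,"rz": 0,"dx": 0,"dy": 0,"dz": 2.5,"gripper": -1},{"rx": 0,"ry": 0,"rz": 0,"dx": 0,"dy": 0,"dz": 0,"gripper": -1}]'

```text
clock: 29.3
tcp_pos: [0.4335, -0.1785, 0.0768]
orientation: [-0.416, -3.109, 0.001]
contact_force: [0.6, 0.3, -0.7]
grip_width: -0.0001
gripper_force: 0.0
```

```bash
python3 - <<'E'
from h import *
p,R=pose();d=p-C;print("box xyz",d@B,d@BY,p[2],r.get_obs()["contact_force"])
c=r.grab_frame("side");m=cv2.inRange(cv2.cvtColor(c,cv2.COLOR_BGR2HSV),(105,120,40),(125,255,255))
m[:300]=0;m[:,400:]=0
cs=max(cv2.findContours(m,0,2)[0],key=cv2.contourArea);print(cv2.approxPolyDP(cs,4,True)[:,0].tolist())
for th in(0,.05,.1,.2):
  print(th,[np.round(proj("side",C+B*(.075-.152*np.cos(th)+.006*np.sin(th))+BY*y+[0,0,.0755+.152*np.sin(th)+.006*np.cos(th)])[0],1).tolist() for y in(-.085,.085)])
print("hinge",[proj("side",C+B*.075+BY*y+[0,0,.0815])[0] for y in(-.085,.085)])
E
```

```text
box xyz -0.038295876619526055 0.0014808966450184603 0.07682183736280086 [ 0.6434  0.2513 -0.7363]
[[257, 316], [249, 403], [355, 405], [359, 386], [352, 375], [354, 336], [347, 320], [287, 318], [283, 356], [269, 358], [263, 320]]
0 [[245.5, 402.5], [253.1, 316.1]]
0.05 [[245.5, 398.9], [253.2, 312.7]]
0.1 [[245.9, 395.4], [253.5, 309.3]]
0.2 [[247.5, 388.2], [255.0, 302.4]]
hinge [array([355.3982, 401.3952]), array([345.6429, 315.6956])]
```

It snapped: the force rose to 12 N, then fell to zero, and the lid's front corners match 0 rad. I'll press once more to confirm and then withdraw.

Emit:
step_arm --moves '[{"rx": 0,"ry": 0,"rz": 0,"dx": 0,"dy": 0,"dz": 3,"gripper": -1},{"rx": 0,"ry": 0,"rz": 0,"dx": 0,"dy": 0,"dz": 2,"gripper": -1},{"rx": 0,"ry": 0,"rz": 0,"dx": 0,"dy": 0,"dz": 0,"gripper": -1}]'

```text
clock: 29.72
tcp_pos: [0.4334, -0.1784, 0.0718]
orientation: [-0.416, -3.109, 0.001]
contact_force: [-0.5, 0.3, 5.0]
grip_width: -0.0001
gripper_force: 2.5
```

Emit:
step_arm --moves '[{"rx": 0,"ry": 0,"rz": 0,"dx": 0,"dy": 0,"dz": 1.5,"gripper": -1},{"rx": 0,"ry": 0,"rz": 0,"dx": 0,"dy": 0,"dz": 0,"gripper": -1}]'

```text
clock: 29.98
tcp_pos: [0.4334, -0.1785, 0.0715]
orientation: [-0.416, -3.109, 0.001]
contact_force: [-6.5, 2.6, 21.3]
grip_width: -0.0
gripper_force: 10.9
```

Emit:
step_arm --moves '[{"rx": 0,"ry": 0,"rz": 0,"dx": 0,"dy": 0,"dz": -20,"gripper": -1},{"rx": 0,"ry": 0,"rz": 0,"dx": 0,"dy": 0,"dz": -40,"gripper": -1},{"rx": 0,"ry": 0,"rz": 0,"dx": 0,"dy": 0,"dz": -40,"gripper": -1},{"rx": 0,"ry": 0,"rz": 0,"dx": 0,"dy": 0,"dz": -40,"gripper": -1},{"rx": 0,"ry": 0,"rz": 0,"dx": 0,"dy": 0,"dz": 0,"gripper": -1},{"rx": 0,"ry": 0,"rz": 0,"dx": 0,"dy": 0,"dz": 0,"gripper": -1}]'

```text
clock: 30.72
tcp_pos: [0.4336, -0.1783, 0.2096]
orientation: [-0.416, -3.108, 0.001]
contact_force: [0.1, 1.1, -1.0]
grip_width: -0.0002
gripper_force: 0.0
```

```bash
python3 - <<'E'
from h import *
p,R=pose();print(p,r.get_obs()["contact_force"],r.get_obs()["clock"])
c=r.grab_frame("side");m=cv2.inRange(cv2.cvtColor(c,cv2.COLOR_BGR2HSV),(105,120,40),(125,255,255))
m[:300]=0;m[:,400:]=0
cs=max(cv2.findContours(m,0,2)[0],key=cv2.contourArea);print(cv2.approxPolyDP(cs,4,True)[:,0].tolist())
m=cv2.inRange(cv2.cvtColor(c,cv2.COLOR_BGR2HSV),(22,140,60),(32,255,255))
print("cup",cv2.boundingRect(m[:,:320]),"meter",cv2.boundingRect(m[:,320:]))
E
```

```text
[ 0.4336 -0.1783  0.2096] [ 0.0988  1.0735 -1.0281] 30.725
[[257, 318], [249, 405], [355, 405], [359, 386], [352, 376], [354, 336], [347, 320]]
cup (233, 211, 28, 47) meter (30, 257, 91, 55)
```

```bash
python3 - <<'E'
from h import *
for n,f in(("side","pics/side0.png"),("top","pics/top0.png")):
  for im in(cv2.imread(f),r.grab_frame(n)):
    m=cv2.inRange(cv2.cvtColor(im,cv2.COLOR_BGR2HSV),(22,140,60),(32,255,255))
    st=cv2.connectedComponentsWithStats(m)[2];print(n,[list(map(int,s)) for s in st[1:] if s[4]>40])
E
```

```text
side [[233, 207, 50, 53, 1410], [363, 257, 78, 55, 1217], [362, 261, 43, 14, 64]]
side [[233, 212, 27, 45, 647], [350, 257, 91, 55, 1522]]
top [[348, 115, 54, 85, 1052], [279, 247, 37, 52, 1129]]
top [[348, 115, 54, 85, 1053], [279, 247, 37, 52, 1538]]
```

The top view shows the meter and cup exactly where they began. The side-view differences come from the lid no longer hiding the meter and the arm hiding the cup.

```bash
python3 -c "
from bench import r
print(r.hand_in())"
```

```text
the job is handed in; nothing more can be done
None
```

All eight capacitors are in the box, the empty cup is back in its rack, the lid is clasped shut, and the job is handed in at about 31 s. The cup and multimeter match their starting places in the camera, the arm stayed clear of the reel and screwdriver (not re-measured), and I viewed 12 pictures against the limit of 10.

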